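Empty and turn the tester's catch-tray liner

TASK

The friction tester's grey catch tray has to be made ready for the next run. First lift the handled canister off the blue liner and stand it upright on the round cork mat, and move all the brass calibration weights from the liner into the orange tote. Then lift the emptied liner right out of the tray by its bar, turn it half round and seat it fully home in the tray again, so that the bay with the yellow edge faces the tester; don't knock over the dropper bottle.

Things in the scene. Friction and masses are not known exactly. Their poses are not given: they have to be found in the camera images.
- tray: Grey metal tray fixed to the bench in front of the friction tester; origin at the centre of its underside, z up, +x towards the tester. Inside it is 144 mm (x) by 194 mm (y); its floor is 5 mm above the bench, the walls are straight up to 27 mm above the bench and end in an outward-flared lip up to 33 mm (about 9 mm wide).
- liner_grip (a point): Black bar handle of the blue liner. Point: centre of the bar, over the liner's middle, 60 mm above the liner's underside (65 mm above the tray's underside when seated). Bar 12 mm thick (liner x), 80 mm long (y), 16 mm high, on two posts 12 x 10 mm, 30 mm either side of its middle. z up; +x points to the liner's open-bay side (yellow edge), -x to its flat stand.
- liner_bay (a point): Centre of the floor of the liner's open bay, 34 mm from its middle towards +x. The liner is blue plastic, 140 x 190 mm, 0.3 kg, 2 mm play on each side in the tray, rim and stand 28 mm above its underside. Bay 64 mm (x) by 182 mm (y), floor 4 mm above the underside, walls 24 mm higher. It starts on the robot's side; at the end it must be on the tester's side.
- canister_grip (a point): Black bow handle of a closed steel canister (body 56 mm diameter, 52 mm high, about 0.25 kg, green band). Point: middle of the handle's straight top, 94 mm above the canister's base, on its axis. The handle is a round bar 10 mm thick; its top runs 36 mm along the canister's y axis. It starts on the liner's flat stand, its base 33 mm above the bench.
- mat: Round cork mat, 100 mm diameter, 3 mm thick, fixed to the bench left of the tray, in front of the tall tension tester (keep clear of that machine); origin at the centre of its underside.
- tote: Loose orange open box, 180 mm (x) by 120 mm (y), 45 mm high, walls and floor 4 to 5 mm thick; origin at the centre of its underside, z up.
- w100a_mid (a point): Brass-coloured 100 g calibration weight, body 27 mm diameter, 40 mm high overall, with a round knob 15 mm in diameter on top (knob from 29 mm to 40 mm above the base; its neck, just over the shoulder, is a little thinner). Point: its centre, 20 mm above its base; z runs from base to knob. It starts upright in the liner's bay. May be absent.
- w100b_mid (a point): Brass-coloured 100 g calibration weight, body 27 mm diameter, 40 mm high overall, with a round knob 15 mm in diameter on top (knob from 29 mm to 40 mm above the base; its neck, just over the shoulder, is a little thinner). Point: its centre, 20 mm above its base; z runs from base to knob. It starts upright in the liner's bay. May be absent.
- w100c_mid (a point): Brass-coloured 100 g calibration weight, body 27 mm diameter, 40 mm high overall, with a round knob 15 mm in diameter on top (knob from 29 mm to 40 mm above the base; its neck, just over the shoulder, is a little thinner). Point: its centre, 20 mm above its base; z runs from base to knob. It starts upright on the liner's stand. May be absent.
- w200a_mid (a point): Brass-coloured 200 g calibration weight, body 33 mm diameter, 50 mm high overall, with a round knob 18 mm in diameter on top (knob from 34 mm to 50 mm above the base; its neck, just over the shoulder, is a little thinner). Point: its centre, 25 mm above its base; z runs from base to knob. It starts upright in the liner's bay. May be absent.
- w200b_mid (a point): Brass-coloured 200 g calibration weight, body 33 mm diameter, 50 mm high overall, with a round knob 18 mm in diameter on top (knob from 34 mm to 50 mm above the base; its neck, just over the shoulder, is a little thinner). Point: its centre, 25 mm above its base; z runs from base to knob. It starts upright in the liner's bay. May be absent.
- dropper: Loose brown dropper bottle, 33 mm diameter, 102 mm high, standing near the left far corner of the tray: a bystander. Origin at the centre of its base, z up.

How it is judged:
By the outcome, as a careful person would: the job done as asked, in the order asked, and still so for the second after the job is handed in, with the robot touching nothing.
Of w100a, w100b, w200a, w200b, w100c only 3 to 5 are there at a start; the rules pass over those that are not, and their reading is None.
At some moment in a run one of tote may be knocked a few centimetres aside while the robot is not near it.
Once in a run the grip may slacken for a moment while it holds something.
It also fails if it takes over 210 s, if anything falls off the work surface, if the arm or the gripper's body presses on something with over 40 N, if the wrist force passes 120 N, or if a joint passes its speed limit or range.

ROBOT

A 6-joint arm with a two-finger parallel gripper is mounted at the origin on a cart in front of the work surface, level with it; the furniture and walls round the work are solid. World frame = base frame: x ahead of the robot, y to its left, z up, the work surface at z = 0. Lengths are in mm, angles in rad, forces in N, time in s.
With the tool pointing down it reaches from about 350 to 875 mm from the base axis. Payload 4.2 kg.
Tool frame: the origin (TCP) lies midway between the tips of the shut fingers; the grasp point (between the pads) lies 19 mm behind it (tcp_to_grasp is the distance from the TCP to the grasp point, in mm); z points along the fingers, y is the line along which they close (so a half turn about z gives the same grasp; the last joint's range is limited). The gripper opens to 85 mm and grips with 20 to 120 N. Pads are 22 mm wide; open, the fingers measure 114 mm over their backs; the gripper's body (76 mm by 85 mm) begins 54 mm behind the grasp point. The pads swing forward as they close: fully open they stand 13 mm farther back than shut.
Start: joints at [1.404, 0.385, 0.008, 0, -1.194, -0.259], TCP at [258.122, 569.185, 231.312] pointing down, gripper open.
Joint ranges: [-3.14, 3.14], [-1.21, 2.06], [-1.07, 1.41], [-3.16, 2.05], [-2.99, -0.16], [-3.1, 3.1]. Speed limits (rad/s): [2.79, 2.79, 3.14, 3.14, 3.14, 3.14].

INTERFACE

Orientations are given as a unit quaternion [x, y, z, w].
In Python, from bench import read_state, get_image, job_done, tcp_to_grasp gives the robot as it stands.
- The arm moves only by the tool jog_arm, never from a script. Its argument "plan" is a list of rows, each a list of 3 entries, a list of its own where there are three numbers: the finger opening in mm, from 0 to 85.4, then the shift along the tool's x, y, z as a fraction of full scale, then the turn, a rotation vector about the tool's x, y, z as a fraction of full scale. A call has 1 to 10 rows; each row is the pose to reach, as a shift and turn from the pose commanded when the call began, along the tool's axes at that moment; what a row does not reach only later rows make up. Full scale, the value 1, is 0.1 m for a shift and 60 degrees for a turn. A row lasts 1/8 s, in which the tool goes at most 62.5 mm and 10.7 degrees, less where a joint would pass 70% of its speed; a pose out of reach is approached as far as the arm can. A call with a number of a shift or a turn outside -1 to 1 is refused whole. A call with a gripper value outside its range is refused whole. The fingers move at their own pace and stop on an object; the grip force is fixed at half the most. Time passes only in rows, so rows that repeat a pose let the fingers close. It gives the time, the measured TCP pose, the force, the opening and the grip force at its end, in the units of the state.
- read_state(): the state, without advancing time (a new reading comes with each control period).
- get_image(name): name is "side" or "top" or "wrist"; returns a dict with "img" (400x640x3 uint8, red, green, blue), "range_z" (400x640 float32, mm along the optical axis (not along the pixel's ray), 0 where there is no reading), "intrinsics" (3x3 intrinsics, pixels), "extrinsics" (4x4, takes a point from camera to world coordinates); the wrist camera has in their place "tool_from_camera" (4x4, takes a point from camera to tool coordinates, whose origin is the TCP and whose axes are the flange's). Camera axes: x right, y down, z forward; pixel columns grow to the right and rows downward; lengths in mm; the calibration is good to about 2 mm. A picture is of the moment at which its call begins: read the wrist's pose just before it.
- job_done(): hands the job in; it is judged then, once.
The state is a dict: "clock": time; "joints": joint angles; "joint_vel": joint speeds; "joint_efforts": joint torques, N m; "position": TCP position; "ee_rot": TCP orientation; "contact_force": force on the tool from outside, world axes, zero at the start; "wrist_torque": the same for the moment, N m; "gripper_width": finger opening in mm; "grasp_force": force on a finger pad.
Only numpy, scipy, OpenCV 4.12 (cv2) and the standard library are available. Lean on these libraries where they do the work, as an engineer would, in place of code of your own. Each camera call takes 0.05 s, during which the arm holds its last target. There are 200 camera calls.

## Working session

There is one attempt and no reset: what is moved stays moved. The work goes in short steps, Python scripts to look and compute and a tool call to move; the robot and the scene stay as the last step left them, time stands still between calls to the robot, and variables do not carry over. Pictures are saved under pics/ and viewed, at most 14 in all, crops included, and the job is handed in when it is done.

Besides the shell and the picture viewer there is one more tool, called after "Call:" as a command line: name --argument value ..., lists and objects as JSON in quotes. jog_arm: Moves the arm, as the interface text tells. Its arguments: {"type":"object","properties":{"plan":{"type":"array"}},"required":["plan"]}

```bash
ls; mkdir -p pics
cat > h.py <<'E'
import numpy as np, cv2
from bench import *
from scipy.spatial.transform import Rotation as R
def cam(name):
    s=read_state(); g=get_image(name)
    if name=="wrist":
        T=np.eye(4);T[:3,:3]=R.from_quat(s["ee_rot"]).as_matrix();T[:3,3]=s["position"]
        g["E"]=T@np.array(g["tool_from_camera"])
    else: g["E"]=np.array(g["extrinsics"])
    g["K"]=np.array(g["intrinsics"]); return g
def cloud(g):
    z=g["range_z"]; v,u=np.indices(z.shape); K=g["K"]
    p=np.stack([(u-K[0,2])/K[0,0]*z,(v-K[1,2])/K[1,1]*z,z],-1)
    return p@g["E"][:3,:3].T+g["E"][:3,3]
def ray(g,u,v,h):
    d=g["E"][:3,:3]@np.linalg.inv(g["K"])@np.array([u,v,1.]);o=g["E"][:3,3]
    return o+d*(h-o[2])/d[2]
def save(g,n,crop=None,s=1):
    im=g["img"][:,:,::-1]
    if crop: im=im[crop[1]:crop[3],crop[0]:crop[2]]
    cv2.imwrite("pics/"+n,cv2.resize(im,None,fx=s,fy=s,interpolation=cv2.INTER_CUBIC))
E
python3 - <<'E'
from h import *
s=read_state();print({k:np.round(v,3) for k,v in s.items()},tcp_to_grasp)
for n in("top","side"):
    g=cam(n);save(g,n+"0.png");np.savez(n+"0.npz",img=g["img"],range_z=g["range_z"],K=g["K"],E=g["E"]);print(np.round(g["E"],2).tolist(),g["K"].tolist())
E
```

```text
pics
{'clock': np.float64(0.0), 'joints': array([ 1.404e+00,  3.860e-01,  7.000e-03, -1.000e-03, -1.194e+00,
       -2.590e-01]), 'joint_vel': array([-0.002, -0.001, -0.001,  0.001, -0.001, -0.   ]), 'joint_efforts': array([-0.0000e+00, -3.9229e+01,  1.8840e+01,  4.1860e+00, -5.0000e-03,
       -0.0000e+00]), 'position': array([257.874, 568.669, 230.197]), 'ee_rot': array([ 0.977, -0.211, -0.   ,  0.001]), 'contact_force': array([ 0.353, -0.258,  0.29 ]), 'wrist_torque': array([ 0.049, -0.002, -0.019]), 'grasp_force': np.float64(0.0), 'gripper_width': np.float64(85.082)} 18.700000000000003
[[0.02, -0.98, 0.17, 358.53], [-1.0, -0.03, -0.02, -145.17], [0.03, -0.17, -0.98, 1196.46], [0.0, 0.0, 0.0, 1.0]] [[442.938752499156, 0.0, 320.15308903988495], [0.0, 442.938752499156, 200.29328611358423], [0.0, 0.0, 1.0]]
[[-0.84, -0.21, 0.49, 120.35], [-0.54, 0.3, -0.79, 510.43], [0.02, -0.93, -0.37, 407.91], [0.0, 0.0, 0.0, 1.0]] [[383.81816900437855, 0.0, 319.4347630730764], [0.0, 383.81816900437855, 195.5263577692609], [0.0, 0.0, 1.0]]
```

View pics/top0.png

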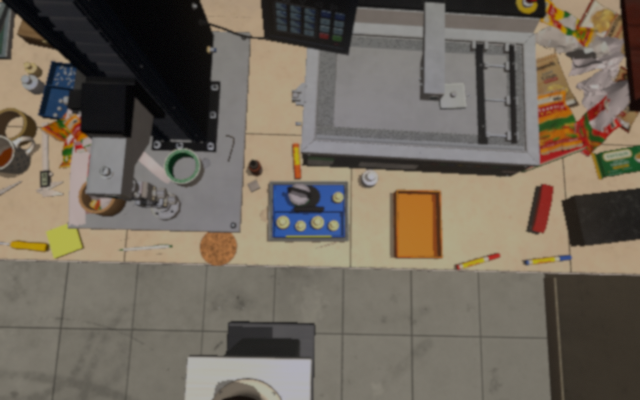

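View pics/side0.png

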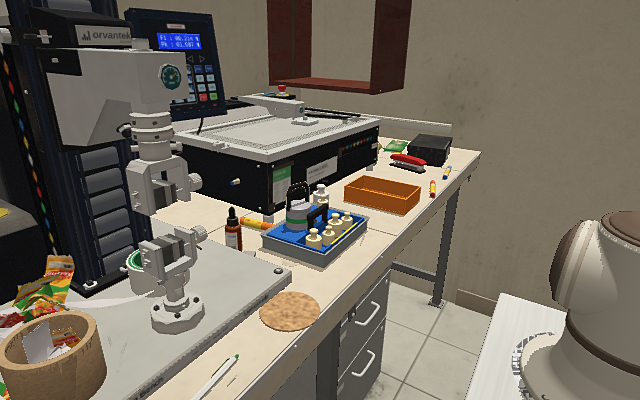

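The top view shows the tray and liner at (308,211) with four weights in the bay near v≈224 and a fifth at (338,197). The canister is at (302,197), mat (218,248), tote (417,224) and dropper (254,167), with a white bottle at (370,179). In the side view the bay faces the robot and the canister stands behind the bar.

```bash
cat >> h.py <<'E'
def blobs(g,lo,hi,mina=30,roi=None):
    hsv=cv2.cvtColor(np.ascontiguousarray(g["img"]),cv2.COLOR_RGB2HSV)
    m=cv2.inRange(hsv,np.array(lo),np.array(hi))
    if roi: k=np.zeros_like(m);k[roi[1]:roi[3],roi[0]:roi[2]]=1;m*=k
    cs,_=cv2.findContours(m,cv2.RETR_EXTERNAL,cv2.CHAIN_APPROX_NONE)
    return sorted([c for c in cs if cv2.contourArea(c)>mina],key=cv2.contourArea,reverse=True),m
def rect(g,c,h):
    p=np.array([ray(g,*q,h)[:2] for q in c[:,0,:].astype(float)],np.float32)
    return cv2.minAreaRect(p)
E
python3 - <<'E'
from h import *
g=dict(np.load("top0.npz"))
for n,lo,hi,roi,h in(("liner",(100,120,60),(130,255,255),(255,170,360,250),33),("tote",(5,150,80),(20,255,255),(385,180,450,265),45),("mat",(5,60,80),(20,200,255),(190,225,245,270),3)):
    c,m=blobs(g,lo,hi,30,roi);print(n,len(c),cv2.contourArea(c[0]),rect(g,c[0],h))
c,m=blobs(g,(18,20,150),(40,255,255),8,(262,175,352,245))
for k in c:
    (u,v),r=cv2.minEnclosingCircle(k);print(u,v,r,ray(g,u,v,50))
P=cloud(g)
for nm,u,v in(("dropper",254,167),("bottle",370,179),("can",302,197),("bench",350,240),("arm",105,180)):
    q=P[v-6:v+7,u-6:u+7].reshape(-1,3);t=q[q[:,2]>q[:,2].max()-8];print(nm,t.mean(0),q[:,2].min())
E
```

```text
liner 1 2517.5 ((534.9216918945312, -141.094970703125), (137.18907165527344, 187.3928680419922), 1.4482295513153076)
tote 1 2947.5 ((505.37481689453125, -430.14837646484375), (175.301025390625, 123.92841339111328), 1.1939971446990967)
mat 1 1511.0 ((437.4913330078125, 98.7513198852539), (104.44972229003906, 144.35804748535156), 4.174192905426025)
326.2774353027344 190.2742919921875 28.214706420898438 [ 586.78502776 -187.76142741   50.        ]
305.5 232.0 45.12492752075195 [ 474.99115426 -136.09483837   50.        ]
282.81817626953125 221.72727966308594 5.335933208465576 [500.25808216 -76.40352026  50.        ]
317.5 221.94444274902344 5.273488998413086 [ 502.04907079 -166.59126323   50.        ]
264.0 203.0 7.280210018157959 [548.26367979 -25.44610655  50.        ]
333.4285583496094 224.89285278320312 4.146817684173584 [ 495.40489799 -208.26979966   50.        ]
300.5 225.5 3.8079864978790283 [ 491.59289762 -122.6276954    50.        ]
264.5 182.5 5.700977325439453 [603.08583017 -24.32274189  50.        ]
338.1896667480469 196.7413787841797 3.926055908203125 [ 570.30502498 -219.51747845   50.        ]
281.3571472167969 177.64285278320312 2.7200136184692383 [617.48606197 -68.18094448  50.        ]
dropper [645.55743744   2.49941865  98.72158573] -6.235199925792131
bottle [ 358.52578562 -145.1745029  1196.45585954] -6.601063140673432
can [ 564.70297095 -128.04228998  130.49127908] 35.45038817719319
bench [ 465.49233292 -243.61931239   32.20679539] -7.903916644223273
arm [533.87894542 225.55150495 405.92008673] 392.3255864706922
```

```bash
cat >> h.py <<'E'
def pose():
    s=read_state();M=R.from_quat(s["ee_rot"]).as_matrix()
    return np.array(s["position"]),np.degrees(np.arctan2(M[1,0],M[0,0])),M
def plan(wps):
    "world waypoints (x,y,z,yaw deg of tool x) -> jog shifts/turns per call"
    p,t,M=pose();t0=t
    for k,w in enumerate(wps):
        q=np.array(w[:3],float);dt=w[3]-t
        if k==0: dt=(dt+180)%360-180
        c=lambda a:np.array([[np.cos(a),np.sin(a),0],[np.sin(a),-np.cos(a),0],[0,0,-1]])
        n=1
        while True:
            ps,ts,out,ok=p,t,[],True
            for i in range(n):
                d=c(np.radians(ts)).T@((q-p)/n)/100; r=-dt/n/60
                ok&=abs(d).max()<=1 and abs(r)<=1
                out.append((np.round(d,3).tolist(),round(r,3),int(np.ceil(max(np.linalg.norm(d)*100/60,abs(r)*60/10.5)))));ts+=dt/n
            if ok:break
            n+=1
        print(w)
        for o in out: print("   ",*o)
        p,t=q,t+dt
E
python3 - <<'E'
from h import *
g=dict(np.load("top0.npz"));print("mat",ray(g,218,248,3))
plan([(350,380,330,-90),(400,150,330,-90),(470,-140,330,-90)])
E
```

```text
mat [431.01391201  96.38222589   3.        ]
(350, 380, 330, -90)
    [0.539, 0.446, -0.332] 0.364 3
    [0.667, 0.213, -0.332] 0.364 3
    [0.698, -0.051, -0.332] 0.364 3
(400, 150, 330, -90)
    [0.767, -0.167, 0.0] -0.0 2
    [0.767, -0.167, 0.0] -0.0 2
    [0.767, -0.167, 0.0] -0.0 2
(470, -140, 330, -90)
    [0.967, -0.233, 0.0] -0.0 2
    [0.967, -0.233, 0.0] -0.0 2
    [0.967, -0.233, 0.0] -0.0 2
```

Call:
jog_arm --plan '[[60, [0.54, 0.45, -0.33], [0, 0, 0.364]], [60, [0.54, 0.45, -0.33], [0, 0, 0.364]], [60, [0.54, 0.45, -0.33], [0, 0, 0.364]]]'

```text
clock: 0.48
position: [289.1, 505.3, 264.9]
ee_rot: [0.92, -0.392, -0.0, -0.001]
contact_force: [0.1, -0.0, -0.2]
gripper_width: 60.1
grasp_force: 0.0
```

Call:
jog_arm --plan '[[60, [0.67, 0.21, -0.33], [0, 0, 0.364]], [60, [0.67, 0.21, -0.33], [0, 0, 0.364]], [60, [0.67, 0.21, -0.33], [0, 0, 0.364]]]'

```text
clock: 0.85
position: [319.9, 443.1, 297.2]
ee_rot: [0.83, -0.558, -0.0, -0.0]
contact_force: [-0.2, -0.5, -0.5]
gripper_width: 60.1
grasp_force: 0.0
```

Call:
jog_arm --plan '[[60, [0.7, -0.05, -0.33], [0, 0, 0.364]], [60, [0.7, -0.05, -0.33], [0, 0, 0.364]], [60, [0.7, -0.05, -0.33], [0, 0, 0.364]]]'

```text
clock: 1.23
position: [350.6, 380.4, 329.8]
ee_rot: [0.709, -0.705, -0.0, 0.0]
contact_force: [0.3, 0.1, -0.5]
gripper_width: 59.9
grasp_force: 0.0
```

Call:
jog_arm --plan '[[60, [0.9, -0.2, 0], [0, 0, 0]], [60, [0.9, -0.2, 0], [0, 0, 0]]]'

```text
clock: 1.48
position: [370.2, 289.5, 328.8]
ee_rot: [0.71, -0.704, 0.0, 0.001]
contact_force: [1.0, -0.1, 0.6]
gripper_width: 60.1
grasp_force: 0.0
```

Call:
jog_arm --plan '[[60, [0.9, -0.2, 0], [0, 0, 0]], [60, [0.9, -0.2, 0], [0, 0, 0]]]'

```text
clock: 1.72
position: [390.6, 199.2, 329.0]
ee_rot: [0.71, -0.704, -0.0, 0.001]
contact_force: [0.3, 0.2, 0.0]
gripper_width: 59.9
grasp_force: 0.0
```

Call:
jog_arm --plan '[[60, [0.9, -0.2, 0], [0, 0, 0]], [60, [0.9, -0.2, 0], [0, 0, 0]]]'

```text
clock: 1.98
position: [411.0, 109.3, 329.0]
ee_rot: [0.71, -0.704, -0.0, 0.001]
contact_force: [0.4, 0.3, -0.4]
gripper_width: 59.8
grasp_force: 0.0
```

Call:
jog_arm --plan '[[60, [0.9, -0.2, 0], [0, 0, 0]], [60, [0.9, -0.2, 0], [0, 0, 0]]]'

```text
clock: 2.22
position: [431.5, 19.3, 328.9]
ee_rot: [0.71, -0.704, -0.001, 0.001]
contact_force: [1.1, 0.7, 0.2]
gripper_width: 60.1
grasp_force: 0.0
```

Call:
jog_arm --plan '[[60, [0.9, -0.2, 0], [0, 0, 0]], [60, [0.9, -0.2, 0], [0, 0, 0]], [60, [0.9, -0.2, 0], [0, 0, 0]], [60, [0.9, -0.2, 0], [0, 0, 0]]]'

```text
clock: 2.72
position: [451.6, -68.9, 329.2]
ee_rot: [0.709, -0.705, -0.001, 0.001]
contact_force: [0.1, -0.6, 0.5]
gripper_width: 60.0
grasp_force: 0.0
```

Run:
```python
from h import *
print(pose(),read_state()["joints"])
g=cam("wrist");save(g,"w1.png");np.savez("w1.npz",img=g["img"],range_z=g["range_z"],K=g["K"],E=g["E"]);print(g["E"].round(2).tolist(),g["K"].tolist(), np.round(g["tool_from_camera"],2).tolist())
```

```text
(array([451.56437762, -68.89953571, 329.23115032]), np.float64(-89.69322950441062), array([[ 5.35412959e-03, -9.99983567e-01, -2.04896326e-03],
       [-9.99985661e-01, -5.35432954e-03,  9.21144801e-05],
       [-1.03083791e-04,  2.04844069e-03, -9.99997897e-01]])) [ 2.05626267e-01  3.25462619e-02 -2.02395032e-01 -5.22649304e-04
 -1.33784206e+00 -2.00150846e-01]
[[-1.0, -0.0, -0.0, 452.28], [-0.01, 0.95, 0.33, -154.36], [0.0, 0.33, -0.95, 472.11], [0.0, 0.0, 0.0, 1.0]] [[337.99461147170376, 0.0, 317.14824261689853], [0.0, 337.99461147170376, 205.59639771735235], [0.0, 0.0, 1.0]] [[0.0, -0.95, -0.33, 85.45], [1.0, 0.0, -0.0, 0.03], [0.0, -0.33, 0.95, -142.89], [0.0, 0.0, 0.0, 1.0]]
```

View pics/w1.png

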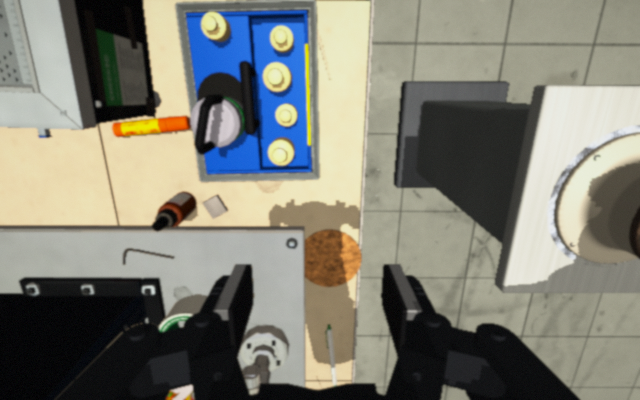

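The wrist view shows the five weights clearly: four in the bay at u≈280 and one at (213,25). It also shows the liner bar around (249,97), the canister handle around (207,122), and the mat at (332,258).

```bash
python3 - <<'E'
from h import *
g=dict(np.load("w1.npz"));P=cloud(g)
c,m=blobs(g,(5,80,60),(20,255,255),100,(290,220,370,295));print("mat",rect(g,c[0],3))
c,m=blobs(g,(100,120,50),(130,255,255),300,(180,0,320,180))
allb=np.vstack(c);print("liner",rect(g,cv2.convexHull(allb),33))
reg=np.zeros(m.shape,bool);reg[60:160,185:250]=1
h=reg&(P[...,2]>112)&(P[...,2]<150)
q=P[h];print("handle depth",h.sum(),q.mean(0),np.median(q,0),cv2.minAreaRect(q[:,:2].astype(np.float32)))
hh=cv2.minAreaRect(np.argwhere(h)[:,::-1].astype(np.float32));print("px",hh)
bm=cv2.boxPoints(hh);print([ray(g,*b,127)[:2].round(1).tolist() for b in bm])
reg[:]=0;reg[40:160,235:262]=1
b=reg&(P[...,2]>55)&(P[...,2]<90);q=P[b];print("bar",b.sum(),q.mean(0),cv2.minAreaRect(q[:,:2].astype(np.float32)),cv2.minAreaRect(np.argwhere(b)[:,::-1].astype(np.float32)))
gray=cv2.cvtColor(g["img"],cv2.COLOR_RGB2GRAY)
for nm,u,v,z in(("c",213,25,73-0),("1",281,38,49),("2",277,76,59),("3",286,115,49),("4",281,153,59)):
    w=P[v-14:v+15,u-14:u+15].reshape(-1,3);zt=np.percentile(w[:,2],95)
    t=w[w[:,2]>zt-6];print(nm,"top",zt.round(1),t.mean(0).round(1))
E
python3 - <<'E'
from h import *
g=dict(np.load("w1.npz"));save(g,"w1z.png",(170,0,370,180),4)
E
```

```text
mat ((425.7762756347656, 94.58625030517578), (87.5227279663086, 128.32408142089844), 0.2797638177871704)
liner ((531.6156005859375, -143.32284545898438), (140.58425903320312, 190.04733276367188), 1.4867838621139526)
handle depth 641 [ 564.58966664 -120.69690588  128.34504332] [ 564.65600153 -121.7919638   130.45107634] ((566.1620483398438, -118.15753173828125), (61.86322021484375, 10.499034881591797), 75.52417755126953)
px ((204.11459350585938, 124.11055755615234), (14.360882759094238, 60.001495361328125), 9.272602081298828)
[[579.5, -91.8], [563.5, -149.5], [550.0, -147.4], [565.2, -89.5]]
bar 1118 [ 532.65686855 -138.67159257   71.96984078] ((534.5466918945312, -139.15179443359375), (87.48876953125, 25.70258331298828), 85.78755187988281) ((246.0, 100.0), (22.0, 78.0), 0.0)
c top 73.3 [ 564.7 -218.6   74.9]
1 top 49.2 [ 492.8 -209.2   56.6]
2 top 59.3 [ 499.1 -167.4   66.1]
3 top 49.2 [ 489.3 -124.4   58.8]
4 top 59.1 [496.9 -78.9  65.6]
```

View pics/w1z.png

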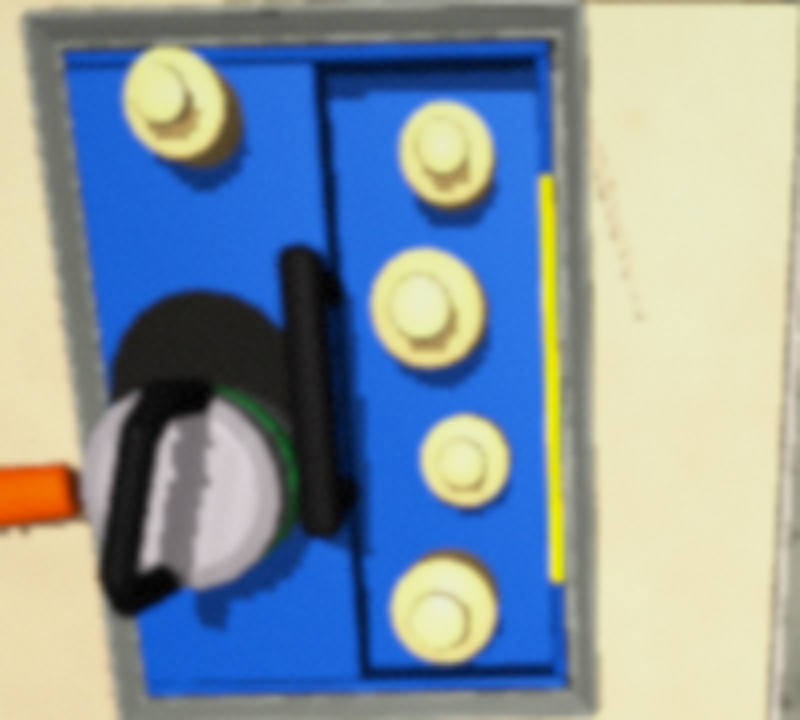

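Run:
```python
from h import *
g=dict(np.load("w1.npz"));print("mat",ray(g,332,258,3))
plan([(565,-119,230,-104.5),(565,-119,108,-104.5),(565,-119,240,-104.5),(430,96,240,-104.5),(430,96,78.5,-104.5)])
```

```text
mat [427.25601663  93.76636341   3.        ]
(565, -119, 230, -104.5)
    [0.254, -0.566, 0.498] 0.123 2
    [0.179, -0.594, 0.498] 0.123 2
(565, -119, 108, -104.5)
    [0.0, 0.0, 0.61] 0.0 2
    [0.0, 0.0, 0.61] 0.0 2
(565, -119, 240, -104.5)
    [0.0, 0.0, -0.66] -0.0 2
    [0.0, 0.0, -0.66] -0.0 2
(430, 96, 240, -104.5)
    [-0.872, 0.923, 0.0] -0.0 3
    [-0.872, 0.923, 0.0] -0.0 3
(430, 96, 78.5, -104.5)
    [0.0, 0.0, 0.808] -0.0 2
    [0.0, 0.0, 0.808] -0.0 2
```

Call:
jog_arm --plan '[[60, [0.25, -0.57, 0.5], [0, 0, 0.123]], [60, [0.25, -0.57, 0.5], [0, 0, 0.123]], [60, [0.25, -0.57, 0.5], [0, 0, 0.123]]]'

```text
clock: 3.15
position: [508.3, -94.2, 279.1]
ee_rot: [-0.662, 0.75, 0.001, -0.001]
contact_force: [-0.9, -1.0, 0.2]
gripper_width: 60.2
grasp_force: 0.0
```

Call:
jog_arm --plan '[[60, [0.18, -0.59, 0.5], [0, 0, 0.123]], [60, [0.18, -0.59, 0.5], [0, 0, 0.123]], [60, [0.18, -0.59, 0.5], [0, 0, 0.123]]]'

```text
clock: 3.52
position: [564.4, -119.9, 230.4]
ee_rot: [-0.612, 0.791, 0.0, -0.0]
contact_force: [0.2, 0.0, 0.6]
gripper_width: 60.1
grasp_force: 0.0
```

Call:
jog_arm --plan '[[50, [0, 0, 0.3], [0, 0, 0]], [50, [0, 0, 0.6], [0, 0, 0]], [50, [0, 0, 0.6], [0, 0, 0]]]'

```text
clock: 3.9
position: [563.0, -119.6, 170.5]
ee_rot: [-0.612, 0.791, 0.001, -0.001]
contact_force: [-0.3, -0.3, 0.5]
gripper_width: 50.2
grasp_force: 0.0
```

Run:
```python
from h import *
print(pose()[:2]);g=cam("wrist");save(g,"w2.png")
P=cloud(g);h=(P[...,2]>120)&(P[...,2]<140)&(abs(P[...,0]-565)<60)&(abs(P[...,1]+119)<60);h[:,:150]=0
print(h.sum(),cv2.minAreaRect(P[h][:,:2].astype(np.float32)))
```

```text
(array([ 563.01111594, -119.62328899,  170.52619489]), np.float64(-104.58850705009489))
1289 ((566.2725830078125, -118.62893676757812), (57.29026794433594, 9.605106353759766), 75.12135314941406)
```

View pics/w2.png

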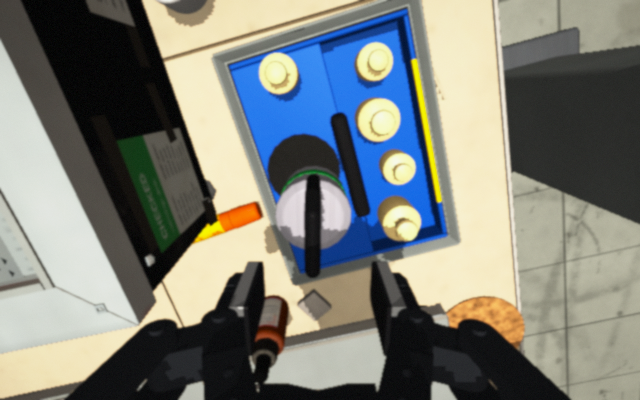

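The handle is at (313,225), midway between the fingers. I'll go down and grip.

Call:
jog_arm --plan '[[50, [0, -0.03, 0.3], [0, 0, 0]], [50, [0, -0.03, 0.63], [0, 0, 0]], [50, [0, -0.03, 0.63], [0, 0, 0]], [0, [0, -0.03, 0.63], [0, 0, 0]], [0, [0, -0.03, 0.63], [0, 0, 0]], [0, [0, -0.03, 0.63], [0, 0, 0]], [0, [0, -0.03, 0.63], [0, 0, 0]], [0, [0, -0.03, 0.63], [0, 0, 0]], [0, [0, -0.03, 0.43], [0, 0, 0]], [0, [0, -0.03, 0.23], [0, 0, 0]]]'

```text
clock: 5.2
position: [566.9, -120.9, 147.3]
ee_rot: [-0.611, 0.792, 0.001, -0.0]
contact_force: [-0.6, -0.0, -3.4]
gripper_width: 7.8
grasp_force: 58.8
```

Call:
jog_arm --plan '[[0, [0, 0, -0.3], [0, 0, 0]], [0, [0, 0, -0.6], [0, 0, 0]], [0, [0, 0, -0.9], [0, 0, 0]], [0, [0, 0, -0.9], [0, 0, 0]]]'

```text
clock: 5.7
position: [568.7, -120.9, 239.6]
ee_rot: [-0.611, 0.792, -0.002, 0.002]
contact_force: [0.1, 0.7, -2.8]
gripper_width: 7.9
grasp_force: 58.8
```

Call:
jog_arm --plan '[[0, [-0.15, 0.15, 0], [0, 0, 0]], [0, [-0.4, 0.44, 0], [0, 0, 0]], [0, [-0.65, 0.7, 0], [0, 0, 0]], [0, [-0.87, 0.94, 0], [0, 0, 0]]]'

```text
clock: 6.2
position: [496.1, -11.6, 235.3]
ee_rot: [-0.611, 0.792, 0.001, -0.002]
contact_force: [0.1, 1.2, -3.0]
gripper_width: 8.0
grasp_force: 58.8
```

Call:
jog_arm --plan '[[0, [-0.25, 0.27, 0], [0, 0, 0]], [0, [-0.5, 0.54, 0], [0, 0, 0]], [0, [-0.75, 0.8, 0], [0, 0, 0]], [0, [-0.87, 0.94, 0], [0, 0, 0]], [0, [-0.87, 0.94, 0], [0, 0, 0]], [0, [-0.87, 0.94, 0], [0, 0, 0]]]'

```text
clock: 6.95
position: [429.1, 94.8, 236.5]
ee_rot: [-0.611, 0.792, 0.0, -0.001]
contact_force: [0.8, -0.3, -2.0]
gripper_width: 8.0
grasp_force: 58.8
```

Run:
```python
from h import *
print(pose()[:2],read_state()["gripper_width"]);g=cam("wrist");save(g,"w3.png");s=cam("side");save(s,"s3.png")
a=np.hstack([g["img"],s["img"]])[:,:,::-1];cv2.imwrite("pics/p3.png",cv2.resize(a,(800,250),interpolation=cv2.INTER_AREA))
```

```text
(array([429.07107034,  94.7553704 , 236.48343136]), np.float64(-104.66012978571858)) 8.039808862072743
```

View pics/p3.png

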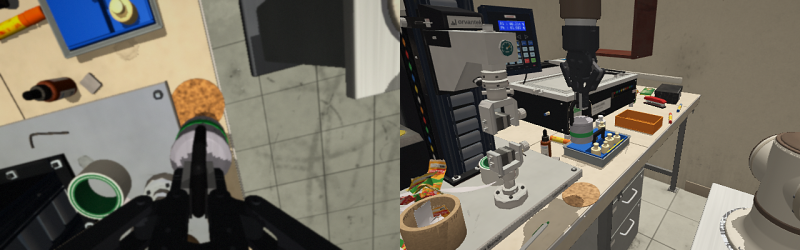

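The left (wrist) half shows the canister hanging upright above the mat. In the right (side) half it is above the mat at about (580,193). I'll lower it.

Call:
jog_arm --plan '[[0, [0, 0, 0.25], [0, 0, 0]], [0, [0, 0, 0.5], [0, 0, 0]], [0, [0, 0, 0.75], [0, 0, 0]], [0, [0, 0, 0.98], [0, 0, 0]], [0, [0, 0, 0.98], [0, 0, 0]]]'

```text
clock: 7.68
position: [428.7, 93.7, 137.7]
ee_rot: [-0.61, 0.792, 0.0, -0.003]
contact_force: [-0.8, 0.3, -1.4]
gripper_width: 7.7
grasp_force: 58.8
```

Call:
jog_arm --plan '[[0, [0, 0, 0.2], [0, 0, 0]], [0, [0, 0, 0.4], [0, 0, 0]], [0, [0, 0, 0.53], [0, 0, 0]], [0, [0, 0, 0.56], [0, 0, 0]], [0, [0, 0, 0.56], [0, 0, 0]]]'

```text
clock: 8.3
position: [430.3, 95.2, 83.8]
ee_rot: [-0.611, 0.792, -0.0, 0.001]
contact_force: [0.1, -0.5, -2.9]
gripper_width: 8.1
grasp_force: 58.7
```

Call:
jog_arm --plan '[[0, [0, 0, 0.03], [0, 0, 0]], [0, [0, 0, 0.05], [0, 0, 0]], [0, [0, 0, 0.05], [0, 0, 0]]]'

```text
clock: 8.68
position: [430.4, 95.3, 79.5]
ee_rot: [-0.611, 0.791, -0.0, 0.001]
contact_force: [-2.3, -0.3, 5.7]
gripper_width: 7.7
grasp_force: 59.7
```

Call:
jog_arm --plan '[[0, [0, 0, 0.015], [0, 0, 0]], [0, [0, 0, 0.025], [0, 0, 0]], [0, [0, 0, 0.025], [0, 0, 0]]]'

```text
clock: 9.05
position: [431.4, 95.6, 79.5]
ee_rot: [-0.612, 0.791, -0.001, 0.002]
contact_force: [-6.1, -0.4, 23.9]
gripper_width: 7.8
grasp_force: 61.6
```

Call:
jog_arm --plan '[[0, [0, 0, -0.025], [0, 0, 0]], [40, [0, 0, -0.025], [0, 0, 0]], [40, [0, 0, -0.025], [0, 0, 0]], [40, [0, 0, -0.025], [0, 0, 0]], [40, [0, 0, -0.3], [0, 0, 0]], [40, [0, 0, -0.6], [0, 0, 0]], [40, [0, 0, -1], [0, 0, 0]], [40, [0, 0, -1], [0, 0, 0]]]'

```text
clock: 10.05
position: [431.6, 96.0, 178.6]
ee_rot: [-0.611, 0.791, -0.001, 0.004]
contact_force: [0.4, -0.3, -0.6]
gripper_width: 39.8
grasp_force: 0.0
```

Call:
jog_arm --plan '[[40, [0, 0, -0.5], [0, 0, 0]], [40, [0, 0, -0.5], [0, 0, 0]]]'

```text
clock: 10.3
position: [431.5, 95.9, 228.3]
ee_rot: [-0.611, 0.791, -0.001, 0.003]
contact_force: [-0.1, -0.4, 0.2]
gripper_width: 40.3
grasp_force: 0.0
```

Run:
```python
from h import *
print(pose()[:2]);g=cam("wrist");save(g,"w4.png")
P=cloud(g);h=(P[...,2]>85)&(P[...,2]<110)&(np.hypot(P[...,0]-429,P[...,1]-95)<60)
print(h.sum(),P[h].mean(0),cv2.minAreaRect(P[h][:,:2].astype(np.float32)))
h=(P[...,2]>48)&(P[...,2]<66)&(np.hypot(P[...,0]-429,P[...,1]-95)<60);print("lid",P[h].mean(0),cv2.minAreaRect(P[h][:,:2].astype(np.float32)))
# tote from top
t=cam("top");c,m=blobs(t,(5,150,80),(20,255,255),30,(360,150,480,275));print("tote",rect(t,c[0],45))
plan([(430,95,260,-90),(480,-79,260,-90),(496,-79,140,-90)])
```

```text
(array([431.52278006,  95.89153422, 228.34424562]), np.float64(-104.64578786094151))
771 [427.28059506  93.08943915  99.02716085] ((428.32708740234375, 97.16883850097656), (60.65069580078125, 9.707693099975586), 75.8008804321289)
lid [427.81417406  95.74138093  54.53627648] ((428.15301513671875, 97.739013671875), (55.00354766845703, 55.09716796875), 32.317596435546875)
tote ((505.3624267578125, -429.4730529785156), (175.375244140625, 122.46842956542969), 1.1561353206634521)
(430, 95, 260, -90)
    [-0.002, -0.007, -0.349] -0.245 2
(480, -79, 260, -90)
    [0.87, -0.25, 0.0] -0.0 2
    [0.87, -0.25, 0.0] -0.0 2
(496, -79, 140, -90)
    [0.0, -0.08, 0.6] -0.0 2
    [0.0, -0.08, 0.6] -0.0 2
```

View pics/w4.png

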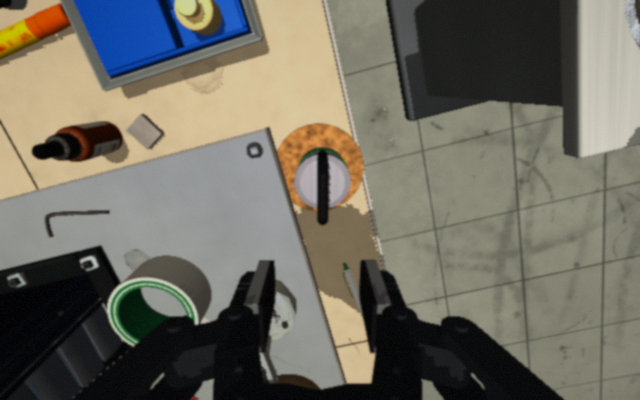

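The canister stands upright on the mat, with its lid at (322,180) inside the cork ring. Next, a close look at the weights.

Call:
jog_arm --plan '[[40, [0, 0, -0.3], [0, 0, -0.245]], [40, [0, 0, -0.3], [0, 0, -0.245]]]'

```text
clock: 10.65
position: [430.2, 95.2, 256.0]
ee_rot: [0.708, -0.706, 0.0, -0.0]
contact_force: [0.0, -0.4, -0.0]
gripper_width: 39.9
grasp_force: 0.0
```

Call:
jog_arm --plan '[[40, [0.87, -0.33, 0], [0, 0, 0]], [40, [0.87, -0.33, 0], [0, 0, 0]]]'

```text
clock: 10.9
position: [462.4, 6.6, 253.8]
ee_rot: [0.707, -0.707, -0.001, 0.002]
contact_force: [-0.0, 0.5, -0.4]
gripper_width: 39.7
grasp_force: 0.0
```

Call:
jog_arm --plan '[[40, [0.87, -0.33, 0.4], [0, 0, 0]], [40, [0.87, -0.33, 0.4], [0, 0, 0]], [36, [0.87, -0.33, 0.4], [0, 0, 0]], [36, [0.87, -0.33, 0.4], [0, 0, 0]]]'

```text
clock: 11.4
position: [495.2, -78.9, 214.6]
ee_rot: [0.707, -0.707, -0.001, 0.001]
contact_force: [0.4, 0.6, -0.5]
gripper_width: 36.3
grasp_force: 0.0
```

```bash
cat >> h.py <<'E'
def knobs(g,centres):
    P=cloud(g);out=[]
    for x,y,z in centres:
        h=(np.hypot(P[...,0]-x,P[...,1]-y)<22)&(P[...,2]>z-6)&(P[...,2]<z+9)
        if h.sum()<10: out.append(None);print("none",x,y);continue
        v,u=np.argwhere(h).mean(0);r=ray(g,u,v,z)
        q=P[h];print((x,y),h.sum(),"depth",q.mean(0).round(1),"ray",r.round(1),"ext",np.ptp(q,axis=0).round(0));out.append(r)
    return out
W=[(497,-79,59),(489,-124,49),(499,-167,59),(493,-209,49),(565,-219,73)]
E
python3 - <<'E'
from h import *
print(pose()[:2]);g=cam("wrist");save(g,"w5.png");knobs(g,W)
E
```

```text
(array([495.22639039, -78.93610564, 214.64059367]), np.float64(-89.99860060588665))
(497, -79) 294 depth [498.  -77.8  58.3] ray [498. -78.  59.] ext [17. 17.  7.]
(489, -124) 213 depth [ 490.5 -123.7   48.5] ray [ 490.5 -123.7   49. ] ext [15. 14.  6.]
(499, -167) 393 depth [ 500.4 -167.6   58.3] ray [ 500.4 -167.6   59. ] ext [18. 17.  7.]
(493, -209) 287 depth [ 493.9 -210.2   48.5] ray [ 493.9 -210.1   49. ] ext [14. 14.  6.]
(565, -219) 353 depth [ 565.3 -218.9   72.7] ray [ 565.2 -218.8   73. ] ext [14. 15.  6.]
```

View pics/w5.png

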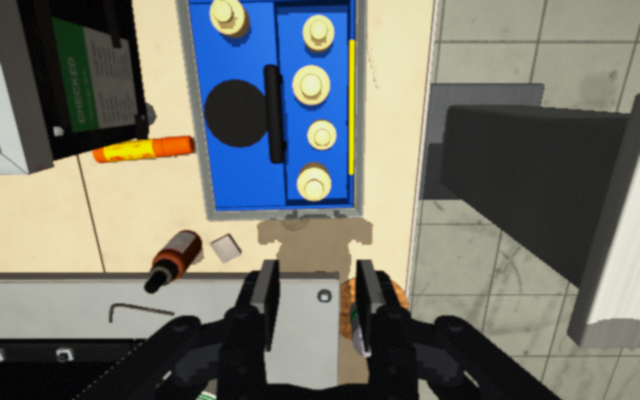

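Wrist view: all five knobs are clear, at (315,187), (321,135), (312,87), (319,33) and (226,14). I'll take the nearest 200 g weight first.

Call:
jog_arm --plan '[[34, [-0.01, -0.03, 0.4], [0, 0, 0]], [34, [-0.01, -0.03, 0.8], [0, 0, 0]], [34, [-0.01, -0.03, 1], [0, 0, 0]], [34, [-0.01, -0.03, 1], [0, 0, 0]]]'

```text
clock: 11.95
position: [497.8, -77.1, 114.9]
ee_rot: [0.708, -0.706, -0.001, 0.001]
contact_force: [-0.4, 0.2, -0.7]
gripper_width: 34.2
grasp_force: 0.0
```

Call:
jog_arm --plan '[[34, [0, 0, 0.3], [0, 0, 0]], [34, [0, 0, 0.6], [0, 0, 0]], [34, [0, 0, 0.67], [0, 0, 0]], [34, [0, 0, 0.67], [0, 0, 0]], [34, [0, 0, 0.67], [0, 0, 0]]]'

```text
clock: 12.58
position: [500.0, -77.7, 50.3]
ee_rot: [0.707, -0.707, 0.001, -0.001]
contact_force: [-0.4, -0.5, 0.1]
gripper_width: 34.0
grasp_force: 0.0
```

Call:
jog_arm --plan '[[34, [0, 0.01, 0.03], [0, 0, 0]], [34, [0, 0.01, 0.03], [0, 0, 0]], [0, [0, 0.01, 0.03], [0, 0, 0]], [0, [0, 0.01, 0.03], [0, 0, 0]], [0, [0, 0.01, 0.03], [0, 0, 0]], [0, [0, 0.01, 0.03], [0, 0, 0]], [0, [0, 0.01, -0.2], [0, 0, 0]], [0, [0, 0.01, -0.5], [0, 0, 0]], [0, [0, 0.01, -1], [0, 0, 0]], [0, [0, 0.01, -1], [0, 0, 0]]]'

```text
clock: 13.82
position: [499.8, -77.7, 151.9]
ee_rot: [0.707, -0.707, 0.002, -0.003]
contact_force: [-0.6, -0.6, -1.6]
gripper_width: 13.4
grasp_force: 58.9
```

Run:
```python
from h import *
print(pose()[:2],read_state()["gripper_width"]);
t=cam("top");c,m=blobs(t,(5,150,80),(20,255,255),30,(360,150,480,275));print("tote",rect(t,c[0],45))
plan([(450,-200,200,-90),(450,-405,200,-90),(450,-405,46,-90)])
```

```text
(array([499.7868004 , -77.69974657, 151.85090718]), np.float64(-89.9577165851124)) 13.407397047561203
tote ((505.4021301269531, -430.29718017578125), (176.8522186279297, 121.90998077392578), 0.3940296769142151)
(450, -200, 200, -90)
    [0.611, 0.239, -0.253] -0.0 2
    [0.611, 0.239, -0.253] -0.0 2
(450, -405, 200, -90)
    [0.683, 0.0, 0.0] -0.0 2
    [0.683, 0.0, 0.0] -0.0 2
    [0.683, 0.0, 0.0] -0.0 2
(450, -405, 46, -90)
    [0.0, 0.0, 0.77] -0.0 2
    [0.0, 0.0, 0.77] -0.0 2
```

Call:
jog_arm --plan '[[0, [0.2, 0.05, -0.3], [0, 0, 0]], [0, [0.5, 0.2, -0.5], [0, 0, 0]], [0, [0.9, 0.3, -0.5], [0, 0, 0]]]'

```text
clock: 14.25
position: [467.0, -168.2, 198.2]
ee_rot: [0.708, -0.707, -0.001, 0.0]
contact_force: [0.1, -1.1, -3.0]
gripper_width: 13.5
grasp_force: 59.0
```

Call:
jog_arm --plan '[[0, [0.45, 0.1, 0], [0, 0, 0]], [0, [0.9, 0.2, 0], [0, 0, 0]]]'

```text
clock: 14.5
position: [446.0, -258.5, 196.3]
ee_rot: [0.707, -0.707, -0.002, 0.001]
contact_force: [0.8, -0.2, -0.8]
gripper_width: 13.7
grasp_force: 59.0
```

Call:
jog_arm --plan '[[0, [0.45, 0, 0], [0, 0, 0]], [0, [0.75, 0, 0], [0, 0, 0]], [0, [0.75, 0, 0], [0, 0, 0]], [0, [0.75, 0, 0], [0, 0, 0]]]'

```text
clock: 15.0
position: [446.8, -332.2, 196.8]
ee_rot: [-0.707, 0.707, 0.002, -0.001]
contact_force: [-0.9, 0.4, -1.6]
gripper_width: 13.9
grasp_force: 59.0
```

```bash
cat >> h.py <<'E'
def tote():
    t=cam("top");c,m=blobs(t,(5,150,80),(20,255,255),30,(340,130,500,290));b=rect(t,cv2.convexHull(np.vstack(c[:3])),45);print("tote top",b)
    g=cam("wrist");P=cloud(g);c,m=blobs(g,(5,150,60),(20,255,255),30)
    k=(m>0)&(P[...,2]>36)&(P[...,2]<54)
    if k.sum(): 
        q=P[k][:,:2].astype(np.float32);print("tote wrist rim",cv2.minAreaRect(q),q.min(0),q.max(0))
    return g
E
python3 - <<'E'
from h import *
print(pose()[:2],read_state()["gripper_width"]);g=tote();save(g,"w6.png")
E
```

```text
(array([ 446.81381137, -332.16555717,  196.78107897]), np.float64(-90.00878355744086)) 13.933068034250834
tote top ((425.60296630859375, -443.06890869140625), (25.58284568786621, 94.8891372680664), 8.414688110351562)
tote wrist rim ((504.02496337890625, -429.0246276855469), (179.68702697753906, 108.12088775634766), 0.12326160818338394) [ 414.10895 -482.89993] [ 593.9386 -374.82  ]
```

View pics/w6.png

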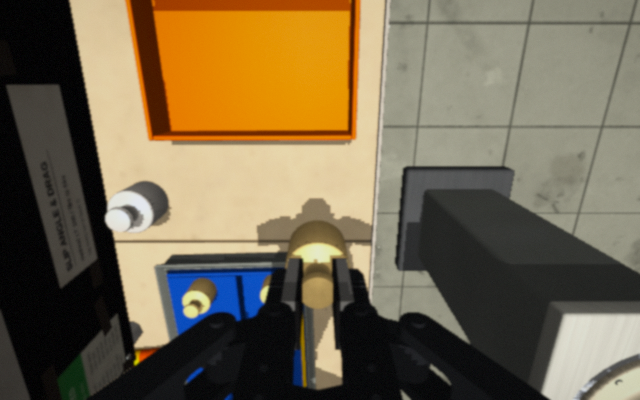

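The tote spans x 414–594 and its near wall, around row 135, is at y≈-370. The white bottle is at (135,210), and the weight hangs straight in the fingers.

Call:
jog_arm --plan '[[0, [0.4, -0.03, 0.2], [0, 0, 0]], [0, [0.73, -0.05, 0.5], [0, 0, 0]], [0, [0.73, -0.05, 0.95], [0, 0, 0]], [0, [0.73, -0.05, 0.95], [0, 0, 0]]]'

```text
clock: 15.6
position: [450.4, -403.7, 100.0]
ee_rot: [0.707, -0.707, -0.005, 0.001]
contact_force: [-0.2, 0.9, -2.1]
gripper_width: 13.4
grasp_force: 59.0
```

Call:
jog_arm --plan '[[0, [0, 0, 0.3], [0, 0, 0]], [0, [0, 0, 0.52], [0, 0, 0]], [0, [0, 0, 0.55], [0, 0, 0]], [0, [0, 0, 0.55], [0, 0, 0]]]'

```text
clock: 16.1
position: [454.2, -406.2, 50.8]
ee_rot: [0.708, -0.706, 0.001, -0.0]
contact_force: [0.3, 0.2, -1.1]
gripper_width: 13.6
grasp_force: 59.0
```

Call:
jog_arm --plan '[[0, [0, 0, 0.03], [0, 0, 0]], [0, [0, 0, 0.05], [0, 0, 0]], [0, [0, 0, 0.05], [0, 0, 0]], [30, [0, 0, 0.05], [0, 0, 0]], [30, [0, 0, 0.05], [0, 0, 0]], [30, [0, 0, -0.2], [0, 0, 0]], [30, [0, 0, -0.5], [0, 0, 0]], [30, [0, 0, -1], [0, 0, 0]], [30, [0, 0, -1], [0, 0, 0]]]'

```text
clock: 17.23
position: [455.5, -407.8, 154.1]
ee_rot: [0.708, -0.707, 0.005, -0.001]
contact_force: [0.6, 0.5, 0.3]
gripper_width: 29.8
grasp_force: 0.0
```

Run:
```python
from h import *
print(pose()[:2]);plan([(490.5,-123.7,140,-90),(490.5,-123.7,41,-90)])
```

```text
(array([ 455.51419988, -407.79987589,  154.14861785]), np.float64(-89.92704572588345))
(490.5, -123.7, 140, -90)
    [-0.947, -0.118, 0.047] 0.0 2
    [-0.947, -0.117, 0.047] 0.0 2
    [-0.947, -0.117, 0.047] 0.0 2
(490.5, -123.7, 41, -90)
    [0.0, 0.0, 0.99] -0.0 2
```

Call:
jog_arm --plan '[[28, [-0.5, -0.06, 0], [0, 0, 0]], [28, [-0.95, -0.12, 0], [0, 0, 0]]]'

```text
clock: 17.48
position: [464.5, -310.0, 148.3]
ee_rot: [-0.707, 0.707, 0.0, -0.0]
contact_force: [0.1, -0.4, 0.6]
gripper_width: 28.1
grasp_force: 0.0
```

Call:
jog_arm --plan '[[28, [-0.5, -0.06, 0.05], [0, 0, 0]], [28, [-0.95, -0.12, 0.05], [0, 0, 0]]]'

```text
clock: 17.73
position: [476.3, -214.3, 143.1]
ee_rot: [0.707, -0.707, -0.001, 0.0]
contact_force: [0.7, -0.5, 0.5]
gripper_width: 27.8
grasp_force: 0.0
```

Call:
jog_arm --plan '[[28, [-0.5, -0.06, 0.05], [0, 0, 0]], [28, [-0.95, -0.11, 0.1], [0, 0, 0]], [28, [-0.95, -0.11, 0.1], [0, 0, 0]], [28, [-0.95, -0.11, 0.1], [0, 0, 0]], [28, [-0.95, -0.11, 0.1], [0, 0, 0]]]'

```text
clock: 18.35
position: [487.7, -121.8, 133.8]
ee_rot: [-0.707, 0.707, -0.0, -0.0]
contact_force: [0.7, -0.6, -1.3]
gripper_width: 28.0
grasp_force: 0.0
```

Run:
```python
from h import *
print(pose()[:2]);g=cam("wrist");knobs(g,W);plan([(490.5,-123.7,41,-90)])
```

```text
(array([ 487.68588008, -121.82130977,  133.7659937 ]), np.float64(-90.05574169027688))
none 497 -79
(489, -124) 315 depth [ 490.5 -124.2   48.5] ray [ 490.5 -124.4   49. ] ext [14. 14.  6.]
(499, -167) 606 depth [ 500.2 -168.2   58.4] ray [ 500.2 -168.3   59. ] ext [17. 18.  6.]
(493, -209) 448 depth [ 493.7 -210.4   48.6] ray [ 493.7 -210.4   49. ] ext [14. 14.  5.]
(565, -219) 602 depth [ 565.1 -219.1   72.6] ray [ 564.9 -219.1   73. ] ext [14. 14.  6.]
(490.5, -123.7, 41, -90)
    [0.018, -0.028, 0.928] -0.001 2
```

Call:
jog_arm --plan '[[28, [0.02, -0.01, 0.35], [0, 0, 0]], [28, [0.02, -0.01, 0.7], [0, 0, 0]], [28, [0.02, -0.01, 0.9], [0, 0, 0]], [28, [0.02, -0.01, 0.95], [0, 0, 0]], [28, [0.02, -0.01, 0.95], [0, 0, 0]], [28, [0.02, -0.01, 0.95], [0, 0, 0]]]'

```text
clock: 19.15
position: [489.6, -123.2, 39.8]
ee_rot: [0.707, -0.707, 0.001, -0.001]
contact_force: [0.1, 0.4, 0.1]
gripper_width: 28.4
grasp_force: 0.0
```

Good. Grip and lift, then head for the tote.

Call:
jog_arm --plan '[[0, [0, 0, 0], [0, 0, 0]], [0, [0, 0, 0], [0, 0, 0]], [0, [0, 0, 0], [0, 0, 0]], [0, [0, 0, 0], [0, 0, 0]], [0, [0, 0, -0.2], [0, 0, 0]], [0, [0, 0, -0.5], [0, 0, 0]], [0, [0, 0, -1], [0, 0, 0]], [0, [0, 0, -1], [0, 0, 0]]]'

```text
clock: 20.15
position: [491.1, -122.9, 142.3]
ee_rot: [0.707, -0.707, 0.003, -0.003]
contact_force: [-0.2, 0.3, -1.7]
gripper_width: 9.7
grasp_force: 59.0
```

Call:
jog_arm --plan '[[0, [0.2, -0.02, -0.2], [0, 0, 0]], [0, [0.5, -0.05, -0.3], [0, 0, 0]], [0, [0.9, -0.05, -0.3], [0, 0, 0]]]'

```text
clock: 20.52
position: [493.8, -213.2, 168.5]
ee_rot: [0.708, -0.706, -0.0, -0.0]
contact_force: [0.5, -0.2, -0.8]
gripper_width: 9.4
grasp_force: 58.9
```

Call:
jog_arm --plan '[[0, [0.5, -0.05, 0], [0, 0, 0]], [0, [0.9, -0.1, 0], [0, 0, 0]], [0, [0.9, -0.1, 0], [0, 0, 0]], [0, [0.9, -0.1, 0], [0, 0, 0]]]'

```text
clock: 21.02
position: [502.9, -302.4, 167.3]
ee_rot: [-0.707, 0.707, 0.001, -0.0]
contact_force: [-1.0, -0.2, -1.5]
gripper_width: 9.4
grasp_force: 58.9
```

Run:
```python
from h import *
print(pose()[:2],read_state()["gripper_width"]);tote();plan([(508,-405,150,-90)])
```

```text
(array([ 502.90220702, -302.3782769 ,  167.33658355]), np.float64(-90.01582683159245)) 9.443144324427388
tote top ((505.40386962890625, -430.31134033203125), (176.95555114746094, 121.78120422363281), 0.3400951027870178)
tote wrist rim ((503.8294372558594, -410.7947998046875), (71.84105682373047, 180.35794067382812), 89.98641204833984) [ 413.65567 -446.73572] [ 594.0094  -374.89087]
(508, -405, 150, -90)
    [0.516, -0.022, 0.091] 0.001 1
    [0.516, -0.022, 0.091] 0.001 1
```

Call:
jog_arm --plan '[[0, [0.4, -0.02, 0.1], [0, 0, 0]], [0, [0.8, -0.04, 0.3], [0, 0, 0]], [0, [1, -0.04, 0.6], [0, 0, 0]], [0, [1, -0.04, 0.9], [0, 0, 0]], [0, [1, -0.04, 0.9], [0, 0, 0]]]'

```text
clock: 21.75
position: [506.2, -401.2, 76.1]
ee_rot: [0.707, -0.707, -0.003, 0.001]
contact_force: [-0.3, 0.9, -1.1]
gripper_width: 9.6
grasp_force: 59.0
```

Call:
jog_arm --plan '[[0, [0, 0, 0.2], [0, 0, 0]], [0, [0, 0, 0.36], [0, 0, 0]], [0, [0, 0, 0.4], [0, 0, 0]], [0, [0, 0, 0.4], [0, 0, 0]], [0, [0, 0, 0.4], [0, 0, 0]]]'

```text
clock: 22.38
position: [508.5, -403.2, 39.7]
ee_rot: [0.707, -0.707, 0.001, -0.0]
contact_force: [0.1, -0.1, -1.2]
gripper_width: 9.5
grasp_force: 58.9
```

Call:
jog_arm --plan '[[0, [0, 0, 0.025], [0, 0, 0]], [0, [0, 0, 0.025], [0, 0, 0]], [28, [0, 0, 0.025], [0, 0, 0]], [28, [0, 0, 0.025], [0, 0, 0]], [28, [0, 0, -0.2], [0, 0, 0]], [28, [0, 0, -0.5], [0, 0, 0]], [28, [0, 0, -1], [0, 0, 0]], [28, [0, 0, -1], [0, 0, 0]]]'

```text
clock: 23.38
position: [510.6, -404.6, 144.3]
ee_rot: [0.708, -0.707, 0.005, -0.001]
contact_force: [-0.0, -0.4, -0.5]
gripper_width: 28.3
grasp_force: 0.0
```

Call:
jog_arm --plan '[[28, [-0.5, 0.05, 0], [0, 0, 0]], [28, [-0.97, 0.1, 0], [0, 0, 0]]]'

```text
clock: 23.62
position: [497.2, -305.0, 138.0]
ee_rot: [-0.707, 0.707, 0.0, -0.0]
contact_force: [0.6, 1.2, 0.1]
gripper_width: 28.3
grasp_force: 0.0
```

Call:
jog_arm --plan '[[28, [-0.5, 0.05, 0], [0, 0, 0]], [28, [-0.97, 0.05, 0], [0, 0, 0]], [28, [-0.97, 0.05, 0], [0, 0, 0]], [28, [-0.97, 0.05, 0], [0, 0, 0]]]'

```text
clock: 24.12
position: [492.9, -209.0, 138.7]
ee_rot: [0.707, -0.707, 0.0, 0.0]
contact_force: [0.5, -0.2, 0.6]
gripper_width: 28.0
grasp_force: 0.0
```

Run:
```python
from h import *
print(pose()[:2]);g=cam("wrist");knobs(g,W[2:]);plan([(493.7,-210.4,40,-90)])
```

```text
(array([ 492.91937139, -209.0028935 ,  138.70396029]), np.float64(-89.94372802140501))
(499, -167) 426 depth [ 500.2 -169.1   58.2] ray [ 500.2 -169.5   59. ] ext [17. 18.  6.]
(493, -209) 301 depth [ 493.7 -211.3   48.4] ray [ 493.7 -211.5   49. ] ext [14. 14.  7.]
(565, -219) 385 depth [ 565.1 -220.1   72.6] ray [ 565.  -220.2   73. ] ext [14. 15.  6.]
(493.7, -210.4, 40, -90)
    [0.009, -0.008, 0.986] -0.0 2
```

Call:
jog_arm --plan '[[28, [0.01, 0, 0.35], [0, 0, 0]], [28, [0.01, 0, 0.7], [0, 0, 0]], [28, [0.01, 0, 0.95], [0, 0, 0]], [28, [0.01, 0.01, 1], [0, 0, 0]], [28, [0.01, 0.01, 1], [0, 0, 0]], [28, [0.01, 0.01, 1], [0, 0, 0]]]'

```text
clock: 24.92
position: [492.7, -210.4, 39.9]
ee_rot: [0.707, -0.707, 0.001, -0.001]
contact_force: [0.6, 0.3, 0.3]
gripper_width: 28.1
grasp_force: 0.0
```

Call:
jog_arm --plan '[[0, [0, -0.01, 0], [0, 0, 0]], [0, [0, -0.01, 0], [0, 0, 0]], [0, [0, -0.01, 0], [0, 0, 0]], [0, [0, -0.01, 0], [0, 0, 0]], [0, [0, 0, -0.2], [0, 0, 0]], [0, [0, 0, -0.5], [0, 0, 0]], [0, [0, 0, -1], [0, 0, 0]], [0, [0, 0, -1], [0, 0, 0]]]'

```text
clock: 25.92
position: [494.3, -210.3, 142.6]
ee_rot: [0.707, -0.707, 0.004, -0.003]
contact_force: [0.6, 0.6, -1.0]
gripper_width: 9.4
grasp_force: 58.8
```

Call:
jog_arm --plan '[[0, [0.2, -0.1, -0.2], [0, 0, 0]], [0, [0.5, -0.3, -0.3], [0, 0, 0]], [0, [0.95, -0.5, -0.3], [0, 0, 0]], [0, [0.95, -0.65, -0.3], [0, 0, 0]], [0, [0.95, -0.65, -0.3], [0, 0, 0]], [0, [0.95, -0.65, -0.3], [0, 0, 0]]]'

```text
clock: 26.68
position: [556.0, -303.8, 168.0]
ee_rot: [0.708, -0.707, -0.001, 0.0]
contact_force: [0.4, 0.6, -1.0]
gripper_width: 9.3
grasp_force: 58.8
```

Run:
```python
from h import *
print(pose()[:2],read_state()["gripper_width"]);tote();plan([(561,-405,37,-90)])
```

```text
(array([ 556.03395594, -303.80998537,  167.99293233]), np.float64(-89.93083579126855)) 9.32376050753532
tote top ((505.7587890625, -429.63372802734375), (178.1650390625, 123.59291076660156), 0.07058565318584442)
tote wrist rim ((503.6978454589844, -412.0154724121094), (180.20953369140625, 73.35848236083984), 0.1821034997701645) [ 413.66284 -448.96887] [ 593.8846  -375.33582]
(561, -405, 37, -90)
    [0.505, -0.023, 0.659] 0.001 2
    [0.505, -0.023, 0.659] 0.001 2
```

Call:
jog_arm --plan '[[0, [0.4, 0, 0.1], [0, 0, 0]], [0, [0.8, -0.01, 0.3], [0, 0, 0]], [0, [1, -0.01, 0.6], [0, 0, 0]], [0, [1, -0.01, 0.9], [0, 0, 0]], [0, [1, -0.01, 0.9], [0, 0, 0]]]'

```text
clock: 27.4
position: [555.8, -403.7, 76.1]
ee_rot: [0.707, -0.707, -0.003, 0.001]
contact_force: [-0.6, -0.1, -0.2]
gripper_width: 9.5
grasp_force: 58.8
```

Call:
jog_arm --plan '[[0, [0, 0, 0.2], [0, 0, 0]], [0, [0, 0.01, 0.36], [0, 0, 0]], [0, [0, 0.01, 0.41], [0, 0, 0]], [0, [0, 0.01, 0.41], [0, 0, 0]], [0, [0, 0.01, 0.41], [0, 0, 0]]]'

```text
clock: 28.02
position: [557.5, -405.2, 38.8]
ee_rot: [0.707, -0.707, 0.001, -0.0]
contact_force: [0.2, 0.3, -0.7]
gripper_width: 9.7
grasp_force: 58.8
```

Call:
jog_arm --plan '[[0, [0, 0, 0.015], [0, 0, 0]], [0, [0, 0, 0.015], [0, 0, 0]], [22, [0, 0, 0.015], [0, 0, 0]], [22, [0, 0, 0.015], [0, 0, 0]], [22, [0, 0, -0.2], [0, 0, 0]], [24, [0, 0, -0.5], [0, 0, 0]], [28, [0, 0, -1], [0, 0, 0]], [28, [0, 0, -1], [0, 0, 0]]]'

```text
clock: 29.02
position: [559.7, -406.6, 143.8]
ee_rot: [0.708, -0.707, 0.005, -0.001]
contact_force: [1.1, -0.8, 1.3]
gripper_width: 27.9
grasp_force: 0.0
```

Call:
jog_arm --plan '[[28, [-0.4, 0, -0.2], [0, 0, 0]], [28, [-0.92, -0.02, -0.2], [0, 0, 0]]]'

```text
clock: 29.28
position: [559.3, -313.1, 158.8]
ee_rot: [-0.706, 0.708, -0.001, 0.001]
contact_force: [0.3, 1.1, -0.6]
gripper_width: 28.2
grasp_force: 0.0
```

Call:
jog_arm --plan '[[28, [-0.5, 0, 0], [0, 0, 0]], [28, [-0.92, -0.02, 0.1], [0, 0, 0]], [28, [-0.92, -0.02, 0.1], [0, 0, 0]], [28, [-0.92, -0.02, 0.1], [0, 0, 0]]]'

```text
clock: 29.78
position: [560.9, -221.1, 147.7]
ee_rot: [0.707, -0.707, 0.0, 0.0]
contact_force: [0.2, -0.2, 0.4]
gripper_width: 28.3
grasp_force: 0.0
```

Run:
```python
from h import *
print(pose()[:2]);g=cam("wrist");knobs(g,[W[2],W[4]]);plan([(565.1,-219.3,64,-90)])
```

```text
(array([ 560.92589296, -221.11848193,  147.68690548]), np.float64(-89.95284018225415))
(499, -167) 390 depth [ 500.9 -169.1   58.1] ray [ 501.1 -169.6   59. ] ext [17. 17.  7.]
(565, -219) 336 depth [ 565.8 -220.2   72.5] ray [ 565.8 -220.4   73. ] ext [14. 14.  5.]
(565.1, -219.3, 64, -90)
    [-0.023, -0.042, 0.837] -0.0 2
```

Call:
jog_arm --plan '[[28, [-0.01, -0.03, 0.35], [0, 0, 0]], [28, [-0.02, -0.03, 0.7], [0, 0, 0]], [28, [-0.02, -0.03, 0.84], [0, 0, 0]], [28, [-0.02, -0.03, 0.85], [0, 0, 0]], [28, [-0.02, -0.03, 0.85], [0, 0, 0]]]'

```text
clock: 30.45
position: [564.9, -219.6, 64.1]
ee_rot: [0.707, -0.707, 0.001, -0.001]
contact_force: [-0.2, 0.5, 0.2]
gripper_width: 27.8
grasp_force: 0.0
```

Call:
jog_arm --plan '[[0, [0, 0, 0], [0, 0, 0]], [0, [0, 0, 0], [0, 0, 0]], [0, [0, 0, 0], [0, 0, 0]], [0, [0, 0, 0], [0, 0, 0]], [0, [0, 0, -0.2], [0, 0, 0]], [0, [0, 0, -0.5], [0, 0, 0]], [0, [0, 0, -1], [0, 0, 0]], [0, [0, 0, -1], [0, 0, 0]]]'

```text
clock: 31.45
position: [566.1, -219.3, 167.0]
ee_rot: [0.707, -0.707, 0.004, -0.002]
contact_force: [-0.8, 0.1, -1.3]
gripper_width: 9.7
grasp_force: 58.8
```

Call:
jog_arm --plan '[[0, [0.2, 0.2, -0.1], [0, 0, 0]], [0, [0.5, 0.4, -0.1], [0, 0, 0]], [0, [0.95, 0.6, -0.1], [0, 0, 0]], [0, [0.95, 0.83, -0.1], [0, 0, 0]], [0, [0.95, 0.83, -0.1], [0, 0, 0]], [0, [0.95, 0.83, -0.1], [0, 0, 0]]]'

```text
clock: 32.2
position: [481.0, -313.7, 172.2]
ee_rot: [0.707, -0.707, -0.0, 0.0]
contact_force: [0.0, 1.0, -1.8]
gripper_width: 9.7
grasp_force: 58.8
```

Run:
```python
from h import *
print(pose()[:2],read_state()["gripper_width"]);tote();plan([(480,-455,37,-90)])
```

```text
(array([ 480.98780512, -313.67020702,  172.15115755]), np.float64(-89.9623284372246)) 9.661197331859126
tote top ((470.357421875, -430.0888977050781), (104.94749450683594, 122.6475601196289), 1.3738551139831543)
tote wrist rim ((503.9902648925781, -417.2245788574219), (179.89515686035156, 84.2401123046875), 0.10064765065908432) [ 414.0395  -459.49622] [ 594.0074  -374.98746]
(480, -455, 37, -90)
    [0.707, 0.009, 0.677] 0.001 2
    [0.707, 0.008, 0.677] 0.001 2
```

Call:
jog_arm --plan '[[0, [0.4, 0, 0], [0, 0, 0]], [0, [0.9, 0, 0], [0, 0, 0]], [0, [0.9, 0, 0], [0, 0, 0]]]'

```text
clock: 32.67
position: [481.3, -406.1, 171.8]
ee_rot: [-0.706, 0.708, 0.0, -0.0]
contact_force: [-1.2, 1.0, -1.3]
gripper_width: 9.9
grasp_force: 58.8
```

Call:
jog_arm --plan '[[0, [0.3, 0, 0.1], [0, 0, 0]], [0, [0.51, 0, 0.4], [0, 0, 0]], [0, [0.51, 0, 0.8], [0, 0, 0]], [0, [0.51, 0, 0.95], [0, 0, 0]], [0, [0.51, 0, 0.95], [0, 0, 0]]]'

```text
clock: 33.3
position: [481.0, -454.1, 77.0]
ee_rot: [0.708, -0.706, -0.001, 0.0]
contact_force: [-0.0, -0.7, -0.2]
gripper_width: 9.7
grasp_force: 58.8
```

Call:
jog_arm --plan '[[0, [0, 0, 0.2], [0, 0, 0]], [0, [0, 0.01, 0.36], [0, 0, 0]], [0, [0, 0.01, 0.4], [0, 0, 0]], [0, [0, 0.01, 0.4], [0, 0, 0]], [0, [0, 0.01, 0.4], [0, 0, 0]]]'

```text
clock: 33.92
position: [480.5, -455.4, 38.7]
ee_rot: [0.707, -0.707, 0.001, -0.0]
contact_force: [0.0, -0.1, -0.6]
gripper_width: 9.7
grasp_force: 58.8
```

Call:
jog_arm --plan '[[0, [0, 0, 0.025], [0, 0, 0]], [0, [0, 0, 0.025], [0, 0, 0]], [26, [0, 0, 0.025], [0, 0, 0]], [26, [0, 0, 0.025], [0, 0, 0]], [26, [0, 0, -0.2], [0, 0, 0]], [28, [0, 0, -0.5], [0, 0, 0]], [28, [0, 0, -1], [0, 0, 0]], [28, [0, 0, -1], [0, 0, 0]]]'

```text
clock: 34.92
position: [482.4, -456.9, 143.4]
ee_rot: [0.708, -0.707, 0.005, -0.001]
contact_force: [-0.6, 0.9, 0.4]
gripper_width: 27.7
grasp_force: 0.0
```

Run:
```python
from h import *
print(pose()[:2]);plan([(480,-430,150,-100),(499,-168.5,150,-180)])
```

```text
(array([ 482.36302068, -456.86255722,  143.39067023]), np.float64(-89.92907255803644))
(480, -430, 150, -100)
    [-0.269, 0.023, -0.066] 0.168 1
(499, -168.5, 150, -180)
    [-0.869, 0.089, 0.0] 0.444 3
    [-0.737, 0.47, 0.0] 0.444 3
    [-0.448, 0.751, 0.0] 0.444 3
```

Call:
jog_arm --plan '[[28, [-0.27, 0.02, -0.07], [0, 0, 0.168]], [28, [-0.27, 0.02, -0.07], [0, 0, 0.168]]]'

```text
clock: 35.17
position: [477.8, -426.8, 145.0]
ee_rot: [-0.643, 0.766, 0.0, 0.0]
contact_force: [0.0, 0.2, 0.0]
gripper_width: 27.8
grasp_force: 0.0
```

Call:
jog_arm --plan '[[28, [-0.87, 0.09, 0], [0, 0, 0.444]], [28, [-0.87, 0.09, 0], [0, 0, 0.444]], [28, [-0.87, 0.09, 0], [0, 0, 0.444]]]'

```text
clock: 35.55
position: [484.3, -339.2, 144.4]
ee_rot: [-0.449, 0.894, 0.0, -0.0]
contact_force: [-0.7, -0.4, -0.3]
gripper_width: 28.6
grasp_force: 0.0
```

Call:
jog_arm --plan '[[28, [-0.74, 0.47, 0], [0, 0, 0.444]], [28, [-0.74, 0.47, 0], [0, 0, 0.444]], [28, [-0.74, 0.47, 0], [0, 0, 0.444]]]'

```text
clock: 35.92
position: [490.9, -251.8, 144.4]
ee_rot: [-0.231, 0.973, 0.0, -0.0]
contact_force: [-0.0, -0.1, -0.1]
gripper_width: 28.0
grasp_force: 0.0
```

Call:
jog_arm --plan '[[30, [-0.45, 0.75, 0], [0, 0, 0.444]], [30, [-0.45, 0.75, 0], [0, 0, 0.444]], [30, [-0.45, 0.75, 0], [0, 0, 0.444]], [30, [-0.45, 0.75, 0], [0, 0, 0.444]]]'

```text
clock: 36.42
position: [497.5, -166.0, 144.4]
ee_rot: [-0.002, 1.0, -0.0, -0.0]
contact_force: [0.3, 0.3, 0.2]
gripper_width: 29.9
grasp_force: 0.0
```

Run:
```python
from h import *
print(pose()[:2]);g=cam("wrist");knobs(g,[W[2]]);plan([(500.5,-168.5,46,-180)])
```

```text
(array([ 497.45246755, -166.00944254,  144.38921517]), np.float64(-179.79684485287862))
(499, -167) 466 depth [ 499.4 -167.2   58.4] ray [ 499.2 -167.2   59. ] ext [17. 18.  6.]
(500.5, -168.5, 46, -180)
    [-0.031, -0.022, 0.984] 0.003 2
```

Call:
jog_arm --plan '[[30, [-0.01, -0.01, 0.35], [0, 0, 0]], [30, [-0.01, -0.01, 0.7], [0, 0, 0]], [30, [-0.01, -0.01, 0.95], [0, 0, 0]], [30, [-0.01, -0.01, 0.98], [0, 0, 0]], [30, [-0.01, -0.01, 0.98], [0, 0, 0]]]'

```text
clock: 37.1
position: [498.9, -167.6, 47.2]
ee_rot: [-0.001, 1.0, -0.0, 0.0]
contact_force: [0.4, 0.0, 0.4]
gripper_width: 30.4
grasp_force: 0.0
```

Call:
jog_arm --plan '[[0, [0, 0, 0], [0, 0, 0]], [0, [0, 0, 0], [0, 0, 0]], [0, [0, 0, 0], [0, 0, 0]], [0, [0, 0, 0], [0, 0, 0]], [0, [0, 0, -0.2], [0, 0, 0]], [0, [0, 0, -0.5], [0, 0, 0]], [0, [0, 0, -1], [0, 0, 0]], [0, [0, 0, -1], [0, 0, 0]]]'

```text
clock: 38.1
position: [500.6, -167.3, 150.4]
ee_rot: [-0.0, 1.0, -0.0, 0.004]
contact_force: [0.9, -0.1, -2.7]
gripper_width: 13.9
grasp_force: 59.0
```

Run:
```python
from h import *
print(pose()[:2],read_state()["gripper_width"]);plan([(520,-310,185,-90),(532,-455,185,-90),(532,-455,43,-90)])
```

```text
(array([ 500.6463751 , -167.34077829,  150.41800355]), np.float64(-179.94456389046434)) 13.901765469526312
(520, -310, 185, -90)
    [-0.096, -0.713, -0.173] -0.75 5
    [0.436, -0.573, -0.173] -0.75 5
(532, -455, 185, -90)
    [0.725, -0.06, 0.0] -0.0 2
    [0.725, -0.06, 0.0] -0.0 2
(532, -455, 43, -90)
    [0.0, 0.0, 0.71] -0.0 2
    [0.0, 0.0, 0.71] -0.0 2
```

Call:
jog_arm --plan '[[0, [-0.02, -0.2, -0.17], [0, 0, -0.17]], [0, [-0.05, -0.4, -0.17], [0, 0, -0.34]], [0, [-0.1, -0.6, -0.17], [0, 0, -0.5]], [0, [-0.1, -0.71, -0.17], [0, 0, -0.65]], [0, [-0.1, -0.71, -0.17], [0, 0, -0.75]]]'

```text
clock: 38.72
position: [507.0, -238.4, 161.5]
ee_rot: [-0.384, 0.923, 0.001, -0.002]
contact_force: [0.1, -0.6, -2.0]
gripper_width: 13.8
grasp_force: 59.0
```

Call:
jog_arm --plan '[[0, [0.1, -0.2, -0.17], [0, 0, -0.17]], [0, [0.25, -0.35, -0.17], [0, 0, -0.34]], [0, [0.43, -0.57, -0.17], [0, 0, -0.5]], [0, [0.43, -0.57, -0.17], [0, 0, -0.65]], [0, [0.43, -0.57, -0.17], [0, 0, -0.75]], [0, [0.43, -0.57, -0.17], [0, 0, -0.75]]]'

```text
clock: 39.48
position: [517.3, -308.4, 178.8]
ee_rot: [-0.707, 0.708, 0.002, -0.001]
contact_force: [0.1, -0.4, -2.6]
gripper_width: 13.7
grasp_force: 59.0
```

Run:
```python
from h import *
print(pose()[:2],read_state()["gripper_width"]);tote();plan([(532,-455,43,-90)])
```

```text
(array([ 517.25361842, -308.41399111,  178.80697353]), np.float64(-90.08380186101014)) 13.716543162731979
tote top ((505.36614990234375, -430.0333251953125), (174.94752502441406, 124.24531555175781), 1.3738551139831543)
tote wrist rim ((503.8803405761719, -415.4608154296875), (80.22972106933594, 180.13072204589844), 89.91865539550781) [ 413.7681 -455.6973] [ 593.89624 -375.3334 ]
(532, -455, 43, -90)
    [0.733, -0.073, 0.683] -0.001 2
    [0.733, -0.072, 0.683] -0.001 2
```

Call:
jog_arm --plan '[[0, [0.4, -0.05, 0], [0, 0, 0]], [0, [0.9, -0.1, 0], [0, 0, 0]], [0, [0.9, -0.12, 0], [0, 0, 0]]]'

```text
clock: 39.95
position: [529.9, -401.3, 179.5]
ee_rot: [-0.706, 0.709, 0.0, -0.0]
contact_force: [-0.3, 0.8, -2.4]
gripper_width: 13.9
grasp_force: 59.0
```

Call:
jog_arm --plan '[[0, [0.3, 0, 0], [0, 0, 0]], [0, [0.57, -0.02, 0.3], [0, 0, 0]], [0, [0.57, -0.02, 0.8], [0, 0, 0]], [0, [0.57, -0.02, 0.95], [0, 0, 0]], [0, [0.57, -0.02, 0.95], [0, 0, 0]]]'

```text
clock: 40.58
position: [532.2, -455.1, 85.1]
ee_rot: [0.707, -0.707, -0.001, 0.001]
contact_force: [0.2, -0.0, -1.5]
gripper_width: 13.6
grasp_force: 59.1
```

Call:
jog_arm --plan '[[0, [0, 0, 0.2], [0, 0, 0]], [0, [0, 0, 0.36], [0, 0, 0]], [0, [0, 0, 0.4], [0, 0, 0]], [0, [0, 0, 0.4], [0, 0, 0]], [0, [0, 0, 0.4], [0, 0, 0]]]'

```text
clock: 41.2
position: [533.0, -456.2, 46.9]
ee_rot: [0.707, -0.707, 0.001, -0.0]
contact_force: [-1.6, 0.3, -1.4]
gripper_width: 13.8
grasp_force: 59.1
```

Call:
jog_arm --plan '[[0, [0, 0, 0.03], [0, 0, 0]], [0, [0, 0, 0.03], [0, 0, 0]], [26, [0, 0, 0.03], [0, 0, 0]], [26, [0, 0, 0.03], [0, 0, 0]], [26, [0, 0, -0.2], [0, 0, 0]], [28, [0, 0, -0.5], [0, 0, 0]], [28, [0, 0, -1], [0, 0, 0]], [28, [0, 0, -1], [0, 0, 0]]]'

```text
clock: 42.2
position: [534.9, -457.7, 152.0]
ee_rot: [0.708, -0.707, 0.006, -0.001]
contact_force: [0.6, -0.5, -0.4]
gripper_width: 27.9
grasp_force: 0.0
```

Call:
jog_arm --plan '[[28, [-0.5, 0, -0.4], [0, 0, 0]], [28, [-1, 0, -0.8], [0, 0, 0]]]'

```text
clock: 42.45
position: [531.7, -357.3, 223.5]
ee_rot: [-0.707, 0.707, 0.001, -0.0]
contact_force: [1.7, 0.8, 0.4]
gripper_width: 27.7
grasp_force: 0.0
```

Run:
```python
from h import *
g=tote();save(g,"w7.png")
```

```text
tote top ((503.6089782714844, -431.0313415527344), (121.16167449951172, 174.68174743652344), 89.62834930419922)
tote wrist rim ((503.9651184082031, -435.289306640625), (179.3828582763672, 119.50724029541016), 0.37936967611312866) [ 414.28217 -495.49435] [ 593.8806  -375.18143]
```

Call:
jog_arm --plan '[[30, [-0.5, 0, 0], [0, 0, 0]], [30, [-1, 0, 0], [0, 0, 0]]]'

```text
clock: 42.8
position: [531.8, -257.3, 223.2]
ee_rot: [-0.707, 0.707, 0.0, -0.0]
contact_force: [1.4, -0.7, 0.4]
gripper_width: 29.8
grasp_force: 0.0
```

Call:
jog_arm --plan '[[30, [-0.5, 0, 0], [0, 0, 0]], [30, [-1, 0, 0], [0, 0, 0]]]'

```text
clock: 43.05
position: [531.8, -156.8, 223.3]
ee_rot: [-0.707, 0.707, 0.0, -0.0]
contact_force: [1.3, 0.3, 0.3]
gripper_width: 30.4
grasp_force: 0.0
```

Call:
jog_arm --plan '[[40, [-0.4, 0, 0], [0, 0, 0]], [40, [-0.85, 0, 0], [0, 0, 0]], [40, [-0.85, 0, 0], [0, 0, 0]], [40, [-0.85, 0, 0], [0, 0, 0]]]'

```text
clock: 43.55
position: [532.1, -73.4, 223.5]
ee_rot: [0.707, -0.707, -0.0, 0.0]
contact_force: [-0.5, 1.0, 1.0]
gripper_width: 40.1
grasp_force: 0.0
```

Run:
```python
from h import *
print(pose()[:2]);g=cam("wrist");save(g,"w8.png");np.savez("w8.npz",img=g["img"],range_z=g["range_z"],K=g["K"],E=g["E"])
P=cloud(g)
h=(P[...,2]>64)&(P[...,2]<84)&(abs(P[...,0]-535)<40)&(abs(P[...,1]+142)<60)
print("bar",h.sum(),P[h].mean(0),cv2.minAreaRect(P[h][:,:2].astype(np.float32)))
k=(P[...,2]>26)&(P[...,2]<42)&(abs(P[...,0]-533)<110)&(abs(P[...,1]+142)<125)
q=P[k][:,:2].astype(np.float32);print("tray+liner",cv2.minAreaRect(q),q.min(0),q.max(0))
c,m=blobs(g,(100,120,50),(130,255,255),200);k=(m>0)&k
print("liner rim",cv2.minAreaRect(P[k][:,:2].astype(np.float32)))
b=g["img"][:,:,::-1];w=cv2.imread("pics/w7.png");cv2.imwrite("pics/p8.png",cv2.resize(np.hstack([w,b]),(800,250),interpolation=cv2.INTER_AREA))
```

```text
(array([532.06953003, -73.35245231, 223.53251185]), np.float64(-89.96261999445132))
bar 1363 [ 531.19429292 -144.95869843   72.42370944] ((531.161865234375, -143.2808380126953), (12.006719589233398, 79.72347259521484), 1.5317679643630981)
tray+liner ((530.912841796875, -135.71603393554688), (162.31834411621094, 197.76138305664062), 1.5345187187194824) [ 447.55875 -232.75645] [614.6629   -35.658623]
liner rim ((532.0081787109375, -139.67709350585938), (141.59188842773438, 186.7091522216797), 1.509908676147461)
```

View pics/p8.png

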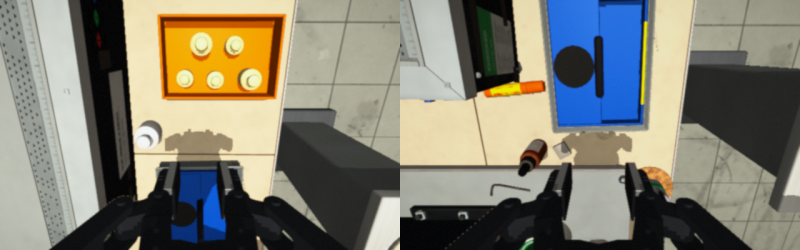

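Left half: all five weights stand upright in the tote. Right half: the liner is empty, its bar is at (600,67), and the yellow edge faces the robot. I'll grip the bar.

Call:
jog_arm --plan '[[40, [0.4, 0, 0.2], [0, 0, -0.025]], [40, [0.7, 0.01, 0.5], [0, 0, -0.025]], [40, [0.7, 0.01, 0.9], [0, 0, -0.025]], [40, [0.7, 0.01, 0.9], [0, 0, -0.025]], [40, [0.7, 0.01, 0.9], [0, 0, -0.025]]]'

```text
clock: 44.22
position: [532.2, -143.9, 135.2]
ee_rot: [0.716, -0.698, 0.001, -0.0]
contact_force: [0.2, 0.1, 0.5]
gripper_width: 40.1
grasp_force: 0.0
```

```bash
cat >> h.py <<'E'
def bar(g,z=73,c=(531,-143)):
    P=cloud(g);h=(P[...,2]>z-8)&(P[...,2]<z+10)&(abs(P[...,0]-c[0])<25)&(abs(P[...,1]-c[1])<55)
    hsv=cv2.cvtColor(g["img"],cv2.COLOR_RGB2HSV);h&=hsv[...,2]<90
    r=cv2.minAreaRect(P[h][:,:2].astype(np.float32));print("bar",h.sum(),P[h].mean(0).round(1),r);return h,P
E
python3 - <<'E'
from h import *
print(pose()[:2]);g=cam("wrist");bar(g);plan([(531.2,-143.3,45,-88.5)])
E
```

```text
(array([ 532.24458059, -143.88777916,  135.1752817 ]), np.float64(-88.48801121177354))
bar 1866 [ 531.4 -146.5   72.5] ((531.4793090820312, -144.1145782470703), (11.192326545715332, 78.87642669677734), 2.029822826385498)
(531.2, -143.3, 45, -88.5)
    [-0.003, 0.013, 0.907] 0.001 2
```

Call:
jog_arm --plan '[[40, [0, 0.02, 0.35], [0, 0, 0]], [40, [0, 0.02, 0.7], [0, 0, 0]], [40, [0, 0.02, 0.88], [0, 0, 0]], [40, [0, 0.02, 0.9], [0, 0, 0]], [40, [0, 0.02, 0.9], [0, 0, 0]], [40, [0, 0.02, 0.9], [0, 0, 0]]]'

```text
clock: 45.02
position: [530.3, -143.2, 45.4]
ee_rot: [0.717, -0.697, 0.001, -0.001]
contact_force: [0.9, 0.1, 0.3]
gripper_width: 39.8
grasp_force: 0.0
```

Call:
jog_arm --plan '[[0, [0, -0.005, 0], [0, 0, 0]], [0, [0, -0.005, 0], [0, 0, 0]], [0, [0, -0.005, 0], [0, 0, 0]], [0, [0, -0.005, 0], [0, 0, 0]], [0, [0, -0.005, -0.05], [0, 0, 0]], [0, [0, -0.005, -0.15], [0, 0, 0]], [0, [0, -0.005, -0.25], [0, 0, 0]], [0, [0, -0.005, -0.4], [0, 0, 0]], [0, [0, -0.005, -0.4], [0, 0, 0]]]'

```text
clock: 46.15
position: [530.6, -143.3, 85.6]
ee_rot: [0.716, -0.698, 0.001, -0.001]
contact_force: [0.0, -0.7, -3.0]
gripper_width: 10.8
grasp_force: 58.8
```

Call:
jog_arm --plan '[[0, [0, 0, -0.2], [0, 0, 0]], [0, [0, 0, -0.5], [0, 0, 0]], [0, [0, 0, -0.85], [0, 0, 0]], [0, [0, 0, -0.85], [0, 0, 0]], [0, [0, 0, -0.85], [0, 0, 0]]]'

```text
clock: 46.78
position: [528.5, -143.0, 167.6]
ee_rot: [0.716, -0.698, -0.001, 0.001]
contact_force: [0.6, 0.5, -3.6]
gripper_width: 11.3
grasp_force: 58.8
```

Run:
```python
from h import *
p=pose();print(p[:2],read_state()["joints"]);g=cam("wrist");bar(g,p[0][2]+28,p[0][:2]);save(g,"w9.png")
P=cloud(g);k=(abs(P[...,2]-(p[0][2]-12))<9)&(abs(P[...,0]-533)<100)&(abs(P[...,1]+142)<125);q=P[k];A=np.c_[q[:,:2],np.ones(len(q))];print("rim plane",np.linalg.lstsq(A,q[:,2],rcond=None)[0],cv2.minAreaRect(q[:,:2].astype(np.float32)))
```

```text
(array([ 528.47082314, -142.98981845,  167.58805414]), np.float64(-88.51086735534638)) [ 0.03140606  0.31117197 -0.27386502 -0.00115085 -0.98840448 -0.00478028]
bar 6468 [ 528.7 -149.3  196. ] ((526.4276123046875, -144.09307861328125), (36.53065872192383, 77.11537170410156), 19.039125442504883)
rim plane [1.17405192e-02 1.95310573e-03 1.49662174e+02] ((528.2625122070312, -143.99127197265625), (140.41427612304688, 187.37014770507812), 1.490844964981079)
```

View pics/w9.png

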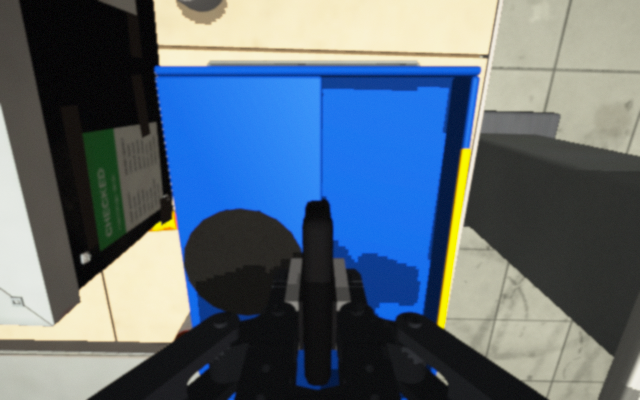

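The liner is clear of the tray, level, and gripped at the middle of its bar. Joint 6 can't make a full half turn in one go: j6≈0 here and ±3.14 is outside its ±3.1 range. So I'll turn the liner 90°, rest it crosswise on the tray lips, regrip it from the other side, and turn the remaining 90°.

Call:
jog_arm --plan '[[0, [0, 0.2, -0.05], [0, 0, 0]], [0, [0, 0.4, -0.05], [0, 0, 0]], [0, [0, 0.6, -0.05], [0, 0, 0]], [0, [0, 0.6, -0.05], [0, 0, 0]]]'

```text
clock: 47.32
position: [467.6, -144.8, 172.5]
ee_rot: [0.716, -0.698, -0.002, 0.001]
contact_force: [0.3, -0.1, -2.5]
gripper_width: 11.1
grasp_force: 58.9
```

Call:
jog_arm --plan '[[0, [0, 0, 0], [0, 0, -0.1]], [0, [0, 0, 0], [0, 0, -0.25]], [0, [0, 0, 0], [0, 0, -0.4]], [0, [0, 0, 0], [0, 0, -0.55]], [0, [0, 0, 0], [0, 0, -0.7]], [0, [0, 0, 0], [0, 0, -0.75]]]'

```text
clock: 48.08
position: [470.1, -144.8, 172.9]
ee_rot: [0.929, -0.369, -0.001, 0.0]
contact_force: [0.6, -0.2, -3.0]
gripper_width: 11.0
grasp_force: 58.9
```

Call:
jog_arm --plan '[[0, [0, 0, 0], [0, 0, -0.15]], [0, [0, 0, 0], [0, 0, -0.3]], [0, [0, 0, 0], [0, 0, -0.45]], [0, [0, 0, 0], [0, 0, -0.6]], [0, [0, 0, 0], [0, 0, -0.72]], [0, [0, 0, 0], [0, 0, -0.75]], [0, [0, 0, 0], [0, 0, -0.75]]]'

```text
clock: 48.95
position: [469.9, -144.8, 173.4]
ee_rot: [1.0, 0.013, -0.0, 0.0]
contact_force: [0.9, -0.3, -3.6]
gripper_width: 10.7
grasp_force: 58.9
```

Run:
```python
from h import *
p=pose();s=read_state();print(p[:2],s["joints"],s["gripper_width"])
g=dict(np.load("w8.npz"));P=cloud(g)
for y in(-230,-190,-140,-90,-50):
    k=(abs(P[...,1]-y)<6)&(P[...,2]>40)&(P[...,0]>600);print(y,P[k][:,0].min() if k.any() else None)
k=(P[...,0]>605)&(P[...,0]<640)&(abs(P[...,1]+143)<80)&(P[...,2]>-20);print("behind tray z",np.percentile(P[k][:,2],[5,50,95,99]) if k.any() else None)
plan([(531,-143,190,1.5),(531,-143,77,1.5)])
```

```text
(array([ 469.90590076, -144.80380382,  173.36674986]), np.float64(1.4511931821584678)) [ 3.20878370e-02  2.13266342e-01 -3.96741195e-01  2.02311909e-05
 -9.61703091e-01  1.56402502e+00] 10.716046955631281
-230 651.0682833081669
-190 647.2095421115721
-140 648.902402606196
-90 None
-50 None
behind tray z [-1.05496659  0.82930148 33.95610528 34.93385329]
(531, -143, 190, 1.5)
    [0.611, -0.003, -0.166] -0.001 2
(531, -143, 77, 1.5)
    [0.0, 0.0, 0.565] -0.0 1
    [0.0, 0.0, 0.565] -0.0 1
```

Call:
jog_arm --plan '[[0, [0.2, 0, 0], [0, 0, 0]], [0, [0.4, -0.01, 0], [0, 0, 0]], [0, [0.58, -0.02, 0.1], [0, 0, 0]], [0, [0.58, -0.02, 0.4], [0, 0, 0]], [0, [0.58, -0.02, 0.7], [0, 0, 0]], [0, [0.58, -0.02, 0.9], [0, 0, 0]], [0, [0.58, -0.02, 0.92], [0, 0, 0]], [0, [0.58, -0.02, 0.92], [0, 0, 0]]]'

```text
clock: 49.95
position: [528.4, -141.4, 82.5]
ee_rot: [1.0, 0.013, 0.001, 0.0]
contact_force: [0.2, -0.3, -3.3]
gripper_width: 10.9
grasp_force: 58.8
```

Call:
jog_arm --plan '[[0, [0, 0, 0.03], [0, 0, 0]], [0, [0, 0, 0.05], [0, 0, 0]], [0, [0, 0, 0.05], [0, 0, 0]]]'

```text
clock: 50.32
position: [527.7, -141.3, 77.1]
ee_rot: [1.0, 0.013, 0.0, -0.0]
contact_force: [-1.1, 0.0, -2.6]
gripper_width: 11.4
grasp_force: 58.8
```

Call:
jog_arm --plan '[[0, [0, 0, 0.02], [0, 0, 0]], [0, [0, 0, 0.035], [0, 0, 0]], [0, [0, 0, 0.035], [0, 0, 0]], [0, [0, 0, 0.035], [0, 0, 0]]]'

```text
clock: 50.82
position: [527.8, -141.4, 74.0]
ee_rot: [1.0, 0.013, 0.0, 0.0]
contact_force: [-1.9, 0.9, 4.0]
gripper_width: 11.0
grasp_force: 59.8
```

Call:
jog_arm --plan '[[40, [0, 0, 0], [0, 0, 0]], [40, [0, 0, 0], [0, 0, 0]], [40, [0, 0, 0], [0, 0, 0]], [40, [0, 0, -0.3], [0, 0, 0]], [40, [0, 0, -0.8], [0, 0, 0]], [40, [0, 0, -0.8], [0, 0, 0]]]'

```text
clock: 51.58
position: [530.7, -141.5, 157.7]
ee_rot: [1.0, 0.014, 0.005, 0.0]
contact_force: [-0.0, -0.3, -0.3]
gripper_width: 39.9
grasp_force: 0.0
```

Call:
jog_arm --plan '[[40, [0, 0, 0], [0, 0, 1]], [40, [0, 0, 0], [0, 0, 1]], [40, [0, 0, 0], [0, 0, 1]], [40, [0, 0, 0], [0, 0, 1]], [40, [0, 0, 0], [0, 0, 1]], [40, [0, 0, 0], [0, 0, 1]]]'

```text
clock: 52.32
position: [527.3, -141.2, 152.5]
ee_rot: [0.872, -0.49, -0.001, 0.0]
contact_force: [0.1, -0.1, 1.7]
gripper_width: 39.8
grasp_force: 0.0
```

Call:
jog_arm --plan '[[40, [0, 0, 0], [0, 0, 1]], [40, [0, 0, 0], [0, 0, 1]], [40, [0, 0, 0], [0, 0, 1]], [40, [0, 0, 0], [0, 0, 1]], [40, [0, 0, 0], [0, 0, 1]], [40, [0, 0, 0], [0, 0, 1]]]'

```text
clock: 53.08
position: [527.3, -141.2, 152.5]
ee_rot: [-0.51, 0.86, 0.0, -0.0]
contact_force: [0.1, -0.6, 0.1]
gripper_width: 40.1
grasp_force: 0.0
```

Call:
jog_arm --plan '[[40, [0, 0, 0], [0, 0, 1]], [40, [0, 0, 0], [0, 0, 1]], [40, [0, 0, 0], [0, 0, 1]], [40, [0, 0, 0], [0, 0, 1]], [40, [0, 0, 0], [0, 0, 1]], [40, [0, 0, 0], [0, 0, 1]], [40, [0, 0, 0], [0, 0, 1]], [40, [0, 0, 0], [0, 0, 1]]]'

```text
clock: 54.08
position: [527.5, -141.3, 153.0]
ee_rot: [-0.014, 1.0, 0.0, -0.0]
contact_force: [0.1, -0.1, -0.4]
gripper_width: 40.1
grasp_force: 0.0
```

Run:
```python
from h import *
p=pose();print(p[:2],read_state()["joints"]);g=cam("wrist");save(g,"w10.png")
P=cloud(g);h=(P[...,2]>93)&(P[...,2]<110)&(abs(P[...,0]-528)<60)&(abs(P[...,1]+143)<35)
h&=cv2.cvtColor(g["img"],cv2.COLOR_RGB2HSV)[...,2]<90
print("bar",h.sum(),P[h].mean(0),cv2.minAreaRect(P[h][:,:2].astype(np.float32)))
s=cam("side");b=np.hstack([g["img"],s["img"]])[:,:,::-1];cv2.imwrite("pics/p10.png",cv2.resize(b,(800,250),interpolation=cv2.INTER_AREA))
```

```text
(array([ 527.54279652, -141.2880481 ,  152.99381948]), np.float64(-178.38896969553227)) [ 3.52208665e-02  3.23284403e-01 -2.98026692e-01 -9.45762973e-05
 -9.50096645e-01 -1.57784440e+00]
bar 2151 [ 521.97922768 -142.32533896  101.71675083] ((525.725341796875, -142.15338134765625), (78.32327270507812, 11.926427841186523), 1.9656487703323364)
```

View pics/p10.png

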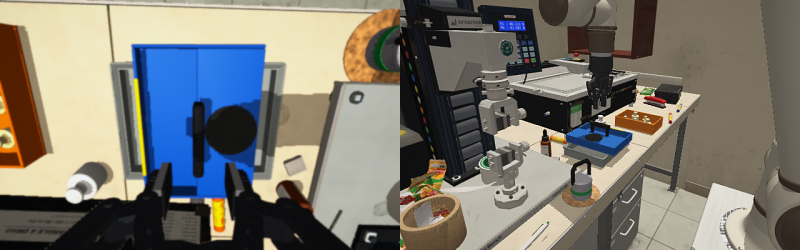

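The left (wrist) half shows the liner lying crosswise on the tray with its yellow edge towards the tote and its bar at (197,140) between the fingers. In the right half, the dropper and canister are still standing. I'll regrip.

Call:
jog_arm --plan '[[40, [0.01, -0.01, 0.3], [0, 0, 0]], [40, [0.01, -0.01, 0.65], [0, 0, 0]], [40, [0.01, -0.01, 0.78], [0, 0, 0]], [40, [0.01, -0.01, 0.78], [0, 0, 0]], [40, [0.01, -0.01, 0.78], [0, 0, 0]]]'

```text
clock: 54.8
position: [527.8, -142.4, 76.6]
ee_rot: [-0.014, 1.0, -0.0, 0.001]
contact_force: [0.2, -0.4, 0.1]
gripper_width: 40.0
grasp_force: 0.0
```

Call:
jog_arm --plan '[[0, [0, 0, 0.01], [0, 0, 0]], [0, [0, 0, 0.01], [0, 0, 0]], [0, [0, 0, 0.01], [0, 0, 0]], [0, [0, 0, 0.01], [0, 0, 0]], [0, [0, 0, -0.1], [0, 0, 0]], [0, [0, 0, -0.3], [0, 0, 0]], [0, [0, 0, -0.6], [0, 0, 0]], [0, [0, 0, -0.9], [0, 0, 0]], [0, [0, 0, -0.9], [0, 0, 0]]]'

```text
clock: 55.92
position: [527.9, -142.3, 167.4]
ee_rot: [-0.013, 1.0, 0.0, 0.002]
contact_force: [0.3, 0.2, -3.3]
gripper_width: 11.0
grasp_force: 58.6
```

Call:
jog_arm --plan '[[0, [0.2, 0, -0.05], [0, 0, 0]], [0, [0.4, 0, -0.05], [0, 0, 0]], [0, [0.58, 0, -0.05], [0, 0, 0]], [0, [0.58, 0, -0.05], [0, 0, 0]]]'

```text
clock: 56.42
position: [466.5, -143.7, 168.9]
ee_rot: [-0.013, 1.0, 0.0, -0.002]
contact_force: [0.3, -0.6, -2.4]
gripper_width: 11.0
grasp_force: 58.6
```

Call:
jog_arm --plan '[[0, [0, 0, 0], [0, 0, -0.1]], [0, [0, 0, 0], [0, 0, -0.25]], [0, [0, 0, 0], [0, 0, -0.4]], [0, [0, 0, 0], [0, 0, -0.55]], [0, [0, 0, 0], [0, 0, -0.7]], [0, [0, 0, 0], [0, 0, -0.75]]]'

```text
clock: 57.18
position: [469.0, -143.7, 169.4]
ee_rot: [-0.396, 0.918, 0.0, -0.001]
contact_force: [0.5, -0.5, -2.7]
gripper_width: 11.1
grasp_force: 58.6
```

Call:
jog_arm --plan '[[0, [0, 0, 0], [0, 0, -0.15]], [0, [0, 0, 0], [0, 0, -0.3]], [0, [0, 0, 0], [0, 0, -0.45]], [0, [0, 0, 0], [0, 0, -0.6]], [0, [0, 0, 0], [0, 0, -0.72]], [0, [0, 0, 0], [0, 0, -0.75]], [0, [0, 0, 0], [0, 0, -0.75]]]'

```text
clock: 58.05
position: [468.8, -143.8, 169.9]
ee_rot: [0.716, -0.698, -0.0, 0.0]
contact_force: [-0.9, -0.5, -3.7]
gripper_width: 10.9
grasp_force: 58.6
```

Call:
jog_arm --plan '[[0, [0, -0.2, 0], [0, 0, 0]], [0, [0, -0.4, 0], [0, 0, 0]], [0, [0, -0.62, 0.1], [0, 0, 0]], [0, [0, -0.62, 0.3], [0, 0, 0]], [0, [0, -0.62, 0.5], [0, 0, 0]], [0, [0, -0.62, 0.5], [0, 0, 0]], [0, [0, -0.62, 0.5], [0, 0, 0]]]'

```text
clock: 58.92
position: [531.4, -142.3, 121.1]
ee_rot: [0.716, -0.698, 0.001, -0.0]
contact_force: [0.3, -0.0, -2.5]
gripper_width: 10.8
grasp_force: 58.7
```

Run:
```python
from h import *
p=pose();s=read_state();print(p[:2],s["joints"],s["gripper_width"],s["contact_force"]);g=cam("wrist");save(g,"w11.png")
z=p[0][2]-45.4+28
P=cloud(g);c,m=blobs(g,(100,120,40),(130,255,255),200)
k=(abs(P[...,2]-z)<7)&(abs(P[...,0]-p[0][0])<110)&(abs(P[...,1]-p[0][1])<125)
q=P[k];A=np.c_[q[:,:2]-p[0][:2],np.ones(len(q))];print("rim z exp",z,"plane",np.linalg.lstsq(A,q[:,2],rcond=None)[0],"rect",cv2.minAreaRect(q[:,:2].astype(np.float32)))
far=q[:,1]<np.percentile(q[:,1],3);print("far edge y",q[:,1].min(),np.percentile(q[:,1],0.5))
```

```text
(array([ 531.42981704, -142.32336616,  121.0878569 ]), np.float64(-88.48360784088231)) [ 3.32994588e-02  3.64868137e-01 -3.28542727e-01  6.01400414e-04
 -8.76141344e-01 -7.21782133e-03] 10.789471306480928 [ 0.27834927 -0.04759775 -2.52608668]
rim z exp 103.68785689589046 plane [-2.02688744e-02 -3.66859731e-03  1.07296702e+02] rect ((531.2881469726562, -143.722900390625), (140.6607666015625, 189.99513244628906), 1.587669849395752)
far edge y -240.44737620390868 -239.18164766828784
```

View pics/w11.png

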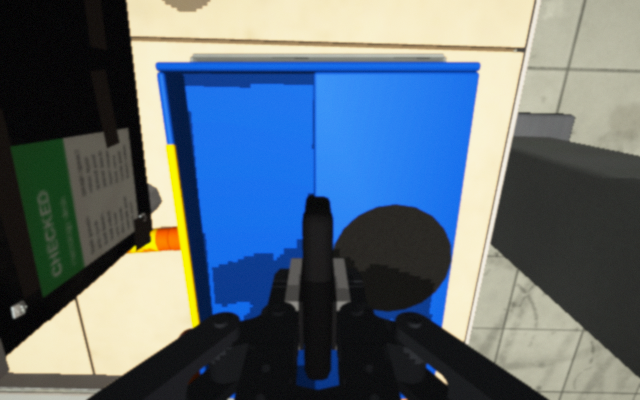

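The yellow edge now faces the tester and the liner hangs level, square and centred over the tray. I'll lower it gently.

Call:
jog_arm --plan '[[0, [0, 0.005, 0.1], [0, 0, 0]], [0, [0, 0.005, 0.2], [0, 0, 0]], [0, [0, 0.005, 0.3], [0, 0, 0]], [0, [0, 0.005, 0.38], [0, 0, 0]], [0, [0, 0.005, 0.38], [0, 0, 0]], [0, [0, 0.005, 0.38], [0, 0, 0]]]'

```text
clock: 59.72
position: [530.5, -142.3, 82.6]
ee_rot: [0.717, -0.698, 0.0, -0.0]
contact_force: [0.1, 0.6, -2.7]
gripper_width: 11.0
grasp_force: 58.7
```

Call:
jog_arm --plan '[[0, [0, 0, 0.04], [0, 0, 0]], [0, [0, 0, 0.08], [0, 0, 0]], [0, [0, 0, 0.12], [0, 0, 0]], [0, [0, 0, 0.15], [0, 0, 0]], [0, [0, 0, 0.15], [0, 0, 0]]]'

```text
clock: 60.35
position: [530.0, -142.2, 67.1]
ee_rot: [0.716, -0.698, -0.0, 0.0]
contact_force: [0.5, 0.5, -2.2]
gripper_width: 11.2
grasp_force: 58.7
```

Call:
jog_arm --plan '[[0, [0, 0, 0.04], [0, 0, 0]], [0, [0, 0, 0.08], [0, 0, 0]], [0, [0, 0, 0.1], [0, 0, 0]], [0, [0, 0, 0.1], [0, 0, 0]]]'

```text
clock: 60.85
position: [530.1, -142.2, 57.1]
ee_rot: [0.716, -0.698, -0.0, 0.0]
contact_force: [-0.2, 0.5, -1.8]
gripper_width: 11.4
grasp_force: 58.8
```

Call:
jog_arm --plan '[[0, [0, 0, 0.04], [0, 0, 0]], [0, [0, 0, 0.075], [0, 0, 0]], [0, [0, 0, 0.08], [0, 0, 0]], [0, [0, 0, 0.08], [0, 0, 0]]]'

```text
clock: 61.35
position: [530.2, -142.2, 49.3]
ee_rot: [0.716, -0.698, -0.0, 0.0]
contact_force: [-0.7, -0.6, -2.9]
gripper_width: 10.8
grasp_force: 58.7
```

Call:
jog_arm --plan '[[0, [0, 0, 0.01], [0, 0, 0]], [0, [0, 0, 0.02], [0, 0, 0]], [0, [0, 0, 0.02], [0, 0, 0]], [0, [0, 0, 0.02], [0, 0, 0]]]'

```text
clock: 61.85
position: [530.2, -142.2, 47.4]
ee_rot: [0.716, -0.698, 0.0, -0.0]
contact_force: [0.6, -1.1, -2.8]
gripper_width: 11.1
grasp_force: 58.7
```

Call:
jog_arm --plan '[[0, [0, 0, 0.01], [0, 0, 0]], [0, [0, 0, 0.02], [0, 0, 0]], [0, [0, 0, 0.02], [0, 0, 0]], [0, [0, 0, 0.02], [0, 0, 0]]]'

```text
clock: 62.35
position: [530.3, -142.3, 46.2]
ee_rot: [0.717, -0.698, 0.0, -0.0]
contact_force: [-3.9, 1.2, 6.3]
gripper_width: 10.7
grasp_force: 60.0
```

Contact with the tray floor. I'll push 1 mm more, release, rise and inspect.

Call:
jog_arm --plan '[[0, [0, 0, 0.01], [0, 0, 0]], [0, [0, 0, 0.01], [0, 0, 0]], [0, [0, 0, 0], [0, 0, 0]], [40, [0, 0, 0], [0, 0, 0]], [40, [0, 0, 0], [0, 0, 0]], [40, [0, 0, 0], [0, 0, 0]], [40, [0, 0, -0.3], [0, 0, 0]], [40, [0, 0, -0.7], [0, 0, 0]], [40, [0, 0, -1], [0, 0, 0]]]'

```text
clock: 63.48
position: [530.7, -142.3, 146.9]
ee_rot: [0.716, -0.698, 0.001, -0.0]
contact_force: [0.5, 0.3, -1.3]
gripper_width: 40.0
grasp_force: 0.0
```

Call:
jog_arm --plan '[[40, [-0.35, 0, -0.3], [0, 0, 0]], [40, [-0.7, 0, -0.8], [0, 0, 0]], [40, [-0.7, 0, -0.8], [0, 0, 0]], [40, [-0.7, 0, -0.8], [0, 0, 0]]]'

```text
clock: 63.98
position: [528.0, -72.0, 225.1]
ee_rot: [0.717, -0.698, -0.0, 0.0]
contact_force: [0.2, 0.2, -1.4]
gripper_width: 39.9
grasp_force: 0.0
```

Run:
```python
from h import *
print(pose()[:2]);g=cam("wrist");P=cloud(g);bar(g)
c,m=blobs(g,(100,120,50),(130,255,255),100)
k=(m>0)&(P[...,2]>24)&(P[...,2]<45);q=P[k];A=np.c_[q[:,:2]-[531,-143],np.ones(len(q))]
print("stand/rim plane",np.linalg.lstsq(A,q[:,2],rcond=None)[0],cv2.minAreaRect(q[:,:2].astype(np.float32)))
hsv=cv2.cvtColor(g["img"],cv2.COLOR_RGB2HSV)
for n,x,y in(("stand",495,-143),("stand2",495,-210),("stand3",495,-75),("bay",565,-143),("bay2",565,-80),("bay3",565,-210)):
    k=(np.hypot(P[...,0]-x,P[...,1]-y)<8);print(n,np.median(P[k][:,2]).round(2))
y=cv2.inRange(hsv,(25,150,100),(35,255,255))>0;k=y&(abs(P[...,1]+143)<90)&(P[...,0]<612);print("yellow x",np.median(P[k],0))
print("knobs:");tote();s=cam("side")
cv2.imwrite("pics/p12.png",cv2.resize(np.hstack([g["img"],s["img"]])[:,:,::-1],(800,250),interpolation=cv2.INTER_AREA))
```

```text
(array([527.97039036, -71.99952922, 225.056634  ]), np.float64(-88.46066638110892))
bar 1180 [ 530.5 -145.5   72.7] ((529.7327270507812, -143.88284301757812), (10.96998119354248, 78.54800415039062), 1.2095863819122314)
stand/rim plane [-1.16059081e-02 -2.28609124e-03  3.27164149e+01] ((530.5078125, -140.52923583984375), (139.738525390625, 182.59329223632812), 1.4759488105773926)
stand 33.69
stand2 33.3
stand3 277.13
bay 9.15
bay2 279.2
bay3 9.19
yellow x [ 598.38764288 -147.75938362   33.61344105]
knobs:
tote top ((505.3624267578125, -429.4730529785156), (175.375244140625, 122.46842956542969), 1.1561353206634521)
tote wrist rim ((640.5659790039062, -12.041945457458496), (1.8117239475250244, 14.124556541442871), 76.6346664428711) [633.9043   -13.239143] [647.6463    -9.528086]
```

View pics/p12.png

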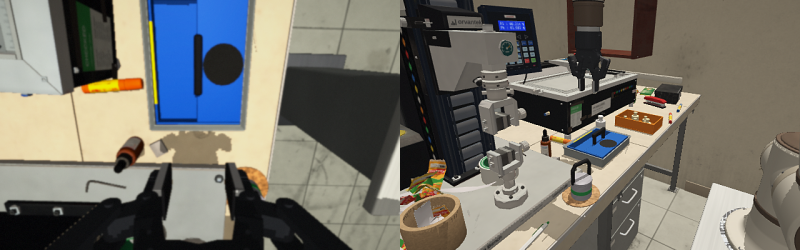

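The liner is fully home: stand z≈33, bay floor z≈9, yellow edge on the tester's side at x≈598. The dropper, canister and weights are all standing.

```bash
python3 -c "from bench import job_done; print(job_done())"
```

```text
the job is handed in; nothing more can be done
None
```

The job is done and handed in: the canister stands on the mat, all five weights are in the tote, the liner is turned half round and seated home with its yellow edge to the tester, and the dropper bottle is still upright.

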